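Load the reagent cartridges into their colour-matched cold docks

TASK

Get the sequencing run ready: put each of the four reagent cartridges into the cold dock of its own colour, so that it stands upright and flat on the dock's floor inside the rim, and let go of it. Keep the cartridges upright and set them down gently rather than dropping them, and leave the little glass vial and the amber bottle standing where they are.

Things in the scene. Friction and masses are not known exactly. Their poses are not given: they have to be found in the camera images.
- cartridge_blue: Loose reagent cartridge: upright block, white below, blue on top; 38 mm along its x, 70 mm along its y, 58 mm tall (the top 22 mm is blue, as wide and long as the white part; foil discs on top are decoration). 0.10 to 0.21 kg. Stands on the bench. Origin: centre of its underside; z up. Grip it from above across its 38 mm width (along its x). A half turn about z changes nothing.
- cartridge_red: Loose reagent cartridge: upright block, white below, red on top; 38 mm along its x, 70 mm along its y, 58 mm tall (the top 22 mm is red, as wide and long as the white part; foil discs on top are decoration). 0.10 to 0.21 kg. Stands on the bench. Origin: centre of its underside; z up. Grip it from above across its 38 mm width (along its x). A half turn about z changes nothing.
- cartridge_yellow: Loose reagent cartridge: upright block, white below, yellow on top; 38 mm along its x, 70 mm along its y, 58 mm tall (the top 22 mm is yellow, as wide and long as the white part; foil discs on top are decoration). 0.10 to 0.21 kg. Stands on the bench. Origin: centre of its underside; z up. Grip it from above across its 38 mm width (along its x). A half turn about z changes nothing.
- cartridge_green: Loose reagent cartridge: upright block, white below, green on top; 38 mm along its x, 70 mm along its y, 58 mm tall (the top 22 mm is green, as wide and long as the white part; foil discs on top are decoration). 0.10 to 0.21 kg. Stands on the bench. Origin: centre of its underside; z up. Grip it from above across its 38 mm width (along its x). A half turn about z changes nothing.
- dock_blue: Fixed blue cold dock, a shallow tray on a metal base: outside 68 mm along its x, 100 mm along its y; flat blue floor 12 mm above the bench; blue upright rim 4 mm thick, top 20 mm above the bench; inside 60 (x) by 92 mm (y). Origin: centre of its underside, on the bench; z up. A cartridge goes in with its length along the dock's y, either way round; fingers that straddle it must stay above the rim.
- dock_red: Fixed red cold dock, a shallow tray on a metal base: outside 68 mm along its x, 100 mm along its y; flat red floor 12 mm above the bench; red upright rim 4 mm thick, top 20 mm above the bench; inside 60 (x) by 92 mm (y). Origin: centre of its underside, on the bench; z up. A cartridge goes in with its length along the dock's y, either way round; fingers that straddle it must stay above the rim.
- dock_yellow: Fixed yellow cold dock, a shallow tray on a metal base: outside 68 mm along its x, 100 mm along its y; flat yellow floor 12 mm above the bench; yellow upright rim 4 mm thick, top 20 mm above the bench; inside 60 (x) by 92 mm (y). Origin: centre of its underside, on the bench; z up. A cartridge goes in with its length along the dock's y, either way round; fingers that straddle it must stay above the rim.
- dock_green: Fixed green cold dock, a shallow tray on a metal base: outside 68 mm along its x, 100 mm along its y; flat green floor 12 mm above the bench; green upright rim 4 mm thick, top 20 mm above the bench; inside 60 (x) by 92 mm (y). Origin: centre of its underside, on the bench; z up. A cartridge goes in with its length along the dock's y, either way round; fingers that straddle it must stay above the rim.
- vial: Bystander, loose: small clear glass vial with white screw cap and paper band, 28 mm diameter, 50 mm tall, standing on the bench. Origin: centre of its underside. To be left alone.
- amber_bottle: Bystander, loose: small amber glass bottle with black cap, 32 mm diameter, 56 mm tall, standing on the bench. Origin: centre of its underside. To be left alone.

How it is judged:
By the outcome, as a careful person would: the job done as asked, in the order asked, and still so for the second after the job is handed in, with the robot touching nothing.
It also fails if it takes over 109 s, if anything falls off the work surface, if the arm or the gripper's body presses on something with over 40 N, if the wrist force passes 120 N, or if a joint passes its speed limit or range.

ROBOT

A 6-joint arm with a two-finger parallel gripper is mounted at the origin on the work surface. World frame = base frame: x ahead of the robot, y to its left, z up, the work surface at z = 0. Lengths are in mm, angles in rad, forces in N, time in s.
With the tool pointing down it reaches from about 350 to 925 mm from the base axis. Payload 6.4 kg.
Tool frame: the origin (TCP) lies between the finger pads; the fingertips stand 17 mm ahead of it and the grasp point (between the pads) lies 2 mm behind it; z points along the fingers, y is the direction in which the jaws open and shut (so a half turn about z gives the same grasp; the last joint's range is limited). The gripper opens to 85 mm and grips with 20 to 120 N. Pads are 22 mm wide; open, the fingers measure 114 mm over their backs; the gripper's body (76 mm by 85 mm) begins 54 mm behind the grasp point. The pads swing forward as they close: fully open they stand 13 mm farther back than shut.
Start: joints at [-1.439, 0.245, 1.558, -0, 1.339, -0.174], TCP at [195.691, -619.854, 248.29] pointing down, gripper open.
Joint ranges: [-3.13, 3.13], [-1.02, 2.26], [0.13, 2.54], [-0.95, 4.09], [0.21, 2.88], [-2.74, 2.74]. Speed limits (rad/s): [2.57, 2.57, 3.14, 3.14, 3.14, 3.14].

INTERFACE

Orientations are given as a unit quaternion [x, y, z, w].
In Python, from rig import bot gives the robot as it stands. The module is installed in compiled form; this text tells all that it offers.
- The arm moves only by the shell command python3 -m handwheel 'ROWS'. ROWS is a JSON object of lists of equal length, an entry for each row: "grip": the opening in per cent of the stroke, from 0 (shut) to 100 (fully open); "dp": the shift along the world's x, y, z in mm, a list of three; "roll": the turn about the world's z in rad. In form: {"grip": [grip, ...], "dp": [[dx, dy, dz], ...], "roll": [roll, ...]}. A call has 1 to 12 rows; each row shifts and turns the pose as measured when the row begins; what a row does not reach is not made up. A row lasts 1/10 s, in which the tool goes at most 50 mm and 8.59 degrees, less where a joint would pass 70% of its speed; a pose out of reach is approached as far as the arm can. A call is refused whole if a number of a shift passes 50 or a number of a turn 0.15, either way. A call with a gripper value outside its range is refused whole. The fingers move at their own pace and stop on an object; the grip force is fixed at half the most. Time passes only in rows, so rows that do not move let the fingers close. It gives the time, the measured TCP pose, the force and the opening at its end, in the units of the state.
- bot.get_obs(): the state, without advancing time (a new reading comes with each control period).
- bot.capture(name): name is "scene" or "top" or "wrist"; returns a dict with "pixels" (480x640x3 uint8, blue, green, red), "mtx" (3x3 intrinsics, pixels), "extrinsics" (4x4, takes a point from world to camera coordinates). Camera axes: x right, y down, z forward; pixel columns grow to the right and rows downward; lengths in mm; the calibration is good to about 2 mm. A picture is of the moment at which its call begins. There is no depth.
- bot.finish_job(): hands the job in, once; it reports no verdict.
The state is a dict: "time": time; "joints": joint angles; "qd": joint speeds; "joint_efforts": joint torques, N m; "position": TCP position; "tcp_rot": TCP orientation; "ft_force": force on the tool from outside, world axes, zero at the start; "moment": the same for the moment, N m; "width": finger opening in mm.
Only numpy, scipy, OpenCV 4.12 (cv2) and the standard library are available. Lean on these libraries where they do the work, as an engineer would, in place of code of your own. Each camera call takes 0.05 s, during which the arm holds its last target.

## Working session

There is one attempt and no reset: what is moved stays moved. The work goes in short steps, Python scripts to look and compute and a shell command to move; the robot and the scene stay as the last step left them, time stands still between calls to the robot, and variables do not carry over. Pictures are saved under pics/ and viewed, and the job is handed in when it is done.

```bash
mkdir -p pics
python3 - <<'E'
from rig import bot
import cv2,numpy as np
for n in ("top","scene"):
    c=bot.capture(n); cv2.imwrite(f"pics/{n}0.png",c["pixels"]); np.savez(f"{n}0.npz",**c)
    print(n,c["mtx"].tolist(),np.round(c["extrinsics"],3).tolist())
o=bot.get_obs(); print(o)
E
```

```text
top [[439.7491355831781, 0.0, 308.66699322016603], [0.0, 439.7491355831781, 238.27743404576114], [0.0, 0.0, 1.0]] [[0.013, -1.0, 0.024, -15.041], [-0.997, -0.015, -0.075, 520.198], [0.075, -0.023, -0.997, 907.906], [0.0, 0.0, 0.0, 1.0]]
scene [[492.46963285287177, 0.0, 325.897326919543], [0.0, 492.46963285287177, 244.77039139793519], [0.0, 0.0, 1.0]] [[0.069, 0.998, -0.001, -57.843], [0.743, -0.052, -0.667, -357.985], [-0.666, 0.045, -0.745, 1342.05], [0.0, 0.0, 0.0, 1.0]]
{'time': 0.1, 'joints': array([-1.43910122e+00,  2.45721517e-01,  1.55891496e+00,  8.37422103e-06,
        1.33872700e+00, -1.74133718e-01]), 'qd': array([ 1.07954531e-03, -8.81704642e-04, -1.71085526e-03, -9.50086702e-04,
       -1.46557295e-03, -6.70256847e-05]), 'joint_efforts': array([-9.37786644e-04, -4.30674934e+01, -3.27128291e+01, -2.19806925e-04,
        2.81245811e-03,  2.66989451e-05]), 'position': array([ 195.62615122, -619.35334855,  247.29275023]), 'tcp_rot': array([ 9.88331115e-01,  1.52318167e-01,  2.28595520e-05, -8.85128224e-04]), 'ft_force': array([-0.01446096,  0.19611092, -0.06705644]), 'moment': array([-0.01912887, -0.03970143, -0.01807411]), 'width': 85.47854120845976}
```

View pics/top0.png

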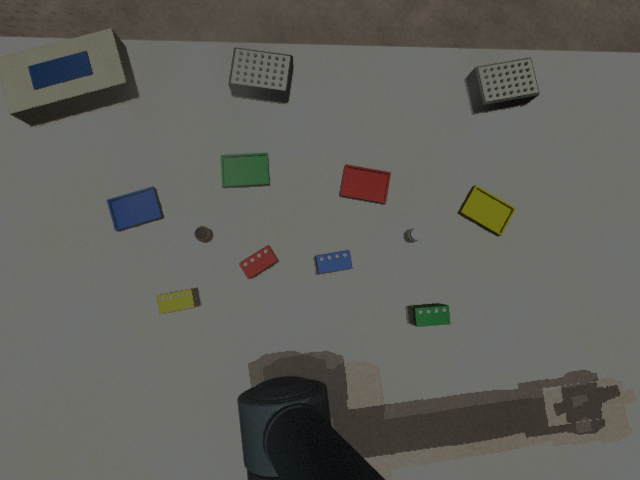

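View pics/scene0.png

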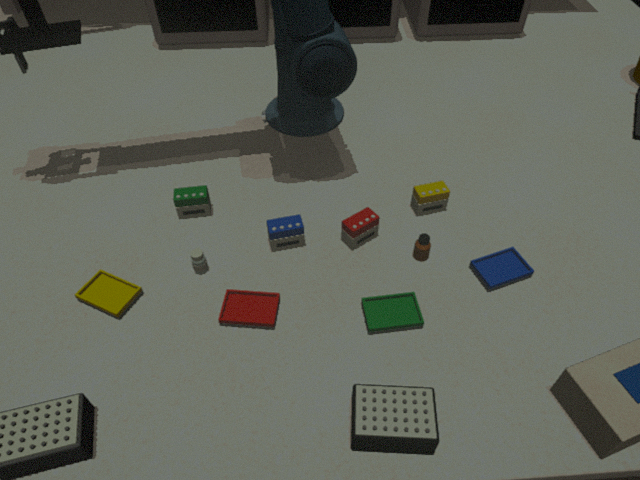

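Top view: docks blue (135,209), green (246,170), red (365,184), yellow (487,211). Cartridges are red (258,262), blue (334,262), yellow (177,301), green (432,315). The amber bottle is at (204,234) and the vial at (411,236). Next I measure poses.

```bash
cat > h.py <<'E'
import cv2,numpy as np
def ray(c,uv,z):
    M=c["extrinsics"];R,t=M[:3,:3],M[:3,3];C=-R.T@t
    uv=np.asarray(uv,float).reshape(-1,2)
    p=cv2.undistortPoints(uv.reshape(-1,1,2),c["mtx"],None).reshape(-1,2)
    d=np.c_[p,np.ones(len(p))]@R
    return (C+d*((z-C[2])/d[:,2])[:,None])[:,:2]
H={"red":[(0,6),(174,180)],"yellow":[(24,36)],"green":[(50,80)],"blue":[(100,125)]}
def blobs(c,col,minA=150,vmin=50,S=130):
    h=cv2.cvtColor(c["pixels"],cv2.COLOR_BGR2HSV)
    m=sum(cv2.inRange(h,(a,S,vmin),(b,255,255)) for a,b in H[col])
    m=cv2.morphologyEx(m,cv2.MORPH_CLOSE,np.ones((5,5),np.uint8))
    cs,_=cv2.findContours(m,cv2.RETR_EXTERNAL,cv2.CHAIN_APPROX_NONE)
    return [(k,m) for k in cs if cv2.contourArea(k)>minA]
def rect(P):
    (cx,cy),(w,h),a=cv2.minAreaRect(P.astype(np.float32))
    b=cv2.boxPoints(((cx,cy),(w,h),a)); e=[b[1]-b[0],b[2]-b[1]]
    L=max(e,key=np.linalg.norm); ang=np.arctan2(L[1],L[0]); ang=(ang+np.pi/2)%np.pi-np.pi/2
    return np.array([cx,cy,min(w,h),max(w,h),np.degrees(ang)])  # ang of LONG axis
E
python3 - <<'E'
from h import *
np.set_printoptions(suppress=True,precision=1)
for n in("top","scene"):
    c=dict(np.load(n+"0.npz"));M=c["extrinsics"];print(n,"C",-M[:3,:3].T@M[:3,3])
    for col in H:
        for k,m in blobs(c,col):
            print(col,cv2.boundingRect(k),cv2.contourArea(k),"z20",rect(ray(c,k,20)),"z58",rect(ray(c,k,58)))
    h=cv2.cvtColor(c["pixels"],cv2.COLOR_BGR2HSV)
c=dict(np.load("top0.npz"))
print("bott",ray(c,[(204,234)],56),"vial",ray(c,[(411,236)],50))
E
```

```text
top C [450.6  13.4 944.4]
red (240, 246, 37, 32) 580.5 z20 [469.5  97.5  38.7  72.  -56.7] z58 [468.7  94.   37.1  69.  -56.7]
red (340, 165, 51, 38) 1382.5 z20 [ 639.7 -126.5   67.9   99.4   80.9] z58 [ 632.  -120.8   65.1   95.4   80.9]
yellow (157, 289, 37, 24) 587.5 z20 [386.6 266.5  38.1  71.3 -78. ] z58 [389.2 256.1  36.5  68.4 -78. ]
yellow (461, 186, 55, 49) 1416.5 z20 [ 586.9 -390.2   68.8  100.7   60.6] z58 [ 581.3 -373.6   66.    96.5   60.6]
green (415, 305, 35, 21) 563.0 z20 [ 362.6 -267.8   37.7   71.1  -85. ] z58 [ 366.2 -256.2   36.1   68.2  -85. ]
blue (316, 251, 36, 22) 541.0 z20 [472.3 -60.3  36.6  71.2 -79.7] z58 [471.4 -57.3  35.1  68.2 -79.7]
blue (107, 190, 54, 40) 1326.0 z20 [578.5 360.2  66.5  98.4 -72.5] z58 [573.2 346.   63.8  94.3 -72.5]
blue (29, 51, 63, 38) 1305.0 z20 [874.6 529.4  51.6 125.8 -72.9] z58 [857.1 508.2  49.5 120.6 -72.9]
scene C [1163.6  -21.9  760.4]
red (219, 290, 60, 37) 1733.0 z20 [ 643.3 -125.7   72.5  100.3   80.8] z58 [ 670.  -120.4   68.8   95.2   80.8]
red (342, 208, 37, 29) 538.0 z20 [440.7 101.   50.3  80.4 -57. ] z58 [477.8  94.7  47.7  76.2 -57. ]
yellow (75, 270, 66, 47) 1653.5 z20 [ 590.9 -388.    71.2  106.3   60.5] z58 [ 620.3 -369.3   67.6  100.8   60.5]
yellow (414, 181, 36, 23) 521.5 z20 [359.1 268.3  57.2  81.5 -78.3] z58 [400.4 253.4  54.2  77.3 -78.3]
green (362, 293, 61, 36) 1607.0 z20 [667.7 130.7  67.6  99.  -86.3] z58 [693.2 122.9  64.1  93.9 -86.3]
green (174, 186, 33, 16) 330.0 z20 [ 330.1 -268.2   49.4   71.6  -87.3] z58 [ 372.9 -255.6   46.8   67.9  -87.3]
blue (614, 364, 26, 39) 491.5 z20 [826.3 489.7  37.6  72.7 -26.9] z58 [843.7 463.5  35.7  68.9 -26.9]
blue (472, 248, 61, 39) 1325.5 z20 [581.7 360.8  70.   99.6 -72.1] z58 [611.5 341.1  66.4  94.5 -72.1]
blue (267, 215, 36, 22) 409.5 z20 [440.4 -58.4  47.7  71.6 -79.4] z58 [477.5 -56.6  45.2  67.9 -79.4]
bott [[523.1 204.3]] vial [[ 525.9 -217.1]]
```

```bash
cat > st.py <<'E'
from rig import bot
import numpy as np, sys
from scipy.spatial.transform import Rotation as R
o=bot.get_obs(); r=R.from_quat(o["tcp_rot"]).as_matrix()
yaw=np.degrees(np.arctan2(r[1,0],r[0,0]))
print("t %.2f"%o["time"],"pos",np.round(o["position"],1),"yaw %.1f"%yaw,"tilt %.2f"%np.degrees(np.arccos(-r[2,2])),"F",np.round(o["ft_force"],1),"w %.1f"%o["width"],"j6 %.2f"%o["joints"][5])
if len(sys.argv)>3:
    x,y,z,a=map(float,sys.argv[1:5]); d=np.array([x,y,z])-o["position"]
    da=(a-yaw+90)%180-90
    print("go",np.round(d,1),"roll %.3f"%np.radians(da))
E
python3 - <<'E'
from h import *
np.set_printoptions(suppress=True,precision=1)
c=dict(np.load("top0.npz"))
H["green"]=[(50,90)]
for k,m in blobs(c,"green",S=80,vmin=40): print(cv2.boundingRect(k),rect(ray(c,k,20)),rect(ray(c,k,58)))
E
python3 -m handwheel '{"grip":[100,100,100,100,100,100,100,100,100,100,100],"dp":[[17,36,-6],[17,36,-6],[17,36,-6],[17,36,-6],[17,36,-6],[17,36,-6],[17,36,-6],[17,36,-6],[17,36,-6],[17,36,-6],[0,0,0]],"roll":[0.148,0.148,0.148,0.148,0.148,0.148,0.148,0.148,0.148,0,0]}'; python3 st.py 366 -256 100 94
```

```text
(415, 305, 35, 21) [ 362.8 -268.    39.9   71.9  -85. ] [ 366.4 -256.4   38.2   68.9  -85. ]
(221, 153, 48, 33) [665.7 130.1  67.9  98.6 -86. ] [656.8 125.3  65.1  94.5 -86. ]
time: 1.2
position: [366.3, -242.8, 179.5]
tcp_rot: [0.673, 0.74, 0.001, -0.004]
ft_force: [-0.2, 0.1, 0.1]
width: 85.5
t 1.20 pos [ 366.3 -242.8  179.5] yaw 95.4 tilt 0.48 F [-0.2  0.1  0.1] w 85.5 j6 -0.94
go [ -0.3 -13.2 -79.5] roll -0.025
```

```bash
python3 -m handwheel '{"grip":[100,100,100],"dp":[[0,-13,-25],[0,0,-25],[0,0,-5]],"roll":[-0.02,0,0]}'; python3 st.py 366 -256 38 94
python3 - <<'E'
from h import *
from rig import bot
c=bot.capture("wrist"); cv2.imwrite("pics/w1.png",c["pixels"])
H["green"]=[(50,90)]
for k,m in blobs(c,"green",S=80,vmin=40): print(cv2.boundingRect(k),rect(ray(c,k,58)).round(1))
E
```

```text
time: 1.5
position: [367.2, -256.1, 124.3]
tcp_rot: [0.679, 0.734, 0.0, -0.002]
ft_force: [0.1, -0.1, -0.1]
width: 85.4
t 1.50 pos [ 367.2 -256.1  124.3] yaw 94.4 tilt 0.23 F [ 0.1 -0.1 -0.1] w 85.4 j6 -0.94
go [ -1.2   0.1 -86.3] roll -0.007
(292, 204, 63, 111) [ 367.5 -252.7   37.1   72.3  -84.8]
```

View pics/w1.png

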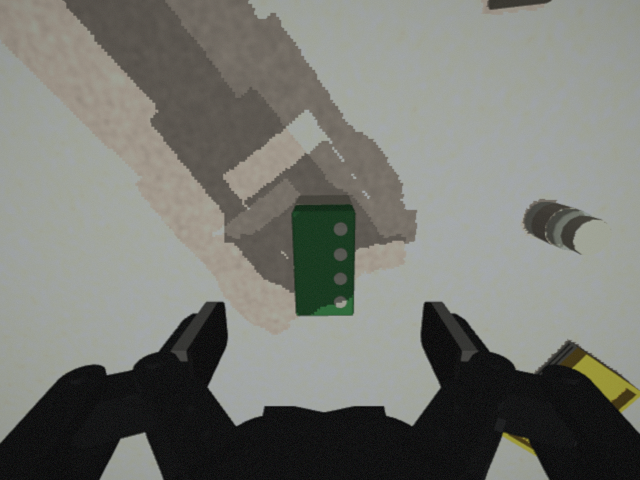

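The wrist view shows the green cartridge (324,260) centred between the jaws. Its measured pose matches the top view to about 4 mm, so I go down and grip.

```bash
python3 -m handwheel '{"grip":[100,100,100,100,100,0,0,0,0,0,0],"dp":[[0,2,-25],[0,0,-25],[0,0,-20],[0,0,-12],[0,0,-2],[0,0,0],[0,0,0],[0,0,0],[0,0,0],[0,0,0],[0,0,0]],"roll":[0.008,0,0,0,0,0,0,0,0,0,0]}'; python3 st.py 366 -254 38 95
```

```text
time: 2.65
position: [371.8, -262.3, 48.1]
tcp_rot: [0.677, 0.736, -0.001, 0.007]
ft_force: [-0.6, 0.0, -1.2]
width: 37.2
t 2.65 pos [ 371.8 -262.3   48.1] yaw 94.7 tilt 0.84 F [-0.6  0.  -1.2] w 37.2 j6 -0.95
go [ -5.8   8.3 -10.1] roll 0.005
```

```bash
python3 -m handwheel '{"grip":[0],"dp":[[0,0,0]],"roll":[0]}';python3 -m handwheel '{"grip":[0],"dp":[[0,0,0]],"roll":[0]}'
python3 - <<'E'
from h import *
from rig import bot
c=bot.capture("scene"); cv2.imwrite("pics/s1.png",cv2.resize(c["pixels"][140:260,120:280],(800,600)))
c=bot.capture("wrist"); cv2.imwrite("pics/w2.png",c["pixels"])
E
python3 st.py
```

```text
time: 2.75
position: [371.7, -262.1, 48.0]
tcp_rot: [0.677, 0.736, -0.001, 0.007]
ft_force: [0.4, -0.3, -3.2]
width: 36.9
time: 2.85
position: [371.6, -261.9, 47.8]
tcp_rot: [0.677, 0.736, -0.001, 0.007]
ft_force: [-0.3, -0.4, -1.5]
width: 37.0
t 2.95 pos [ 371.6 -262.    47.8] yaw 94.7 tilt 0.80 F [ 0.1 -0.8 -2. ] w 37.3 j6 -0.95
```

View pics/s1.png

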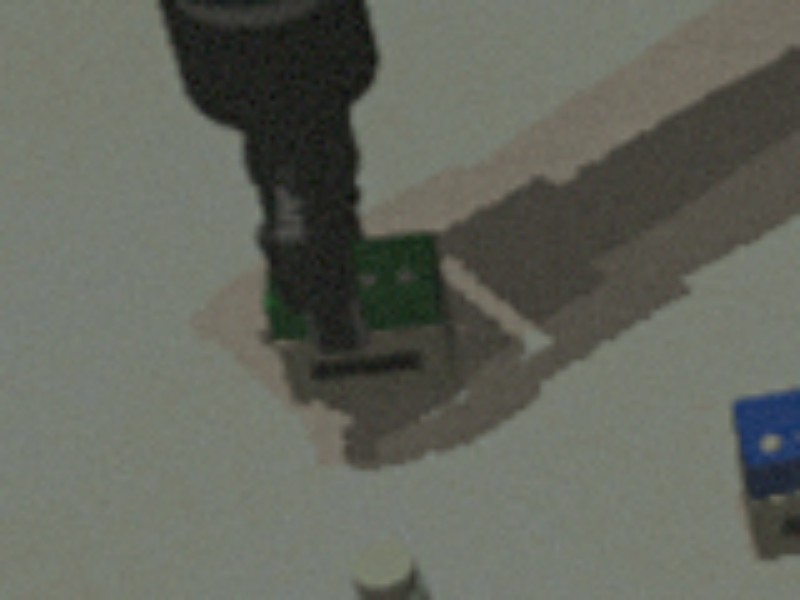

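View pics/w2.png

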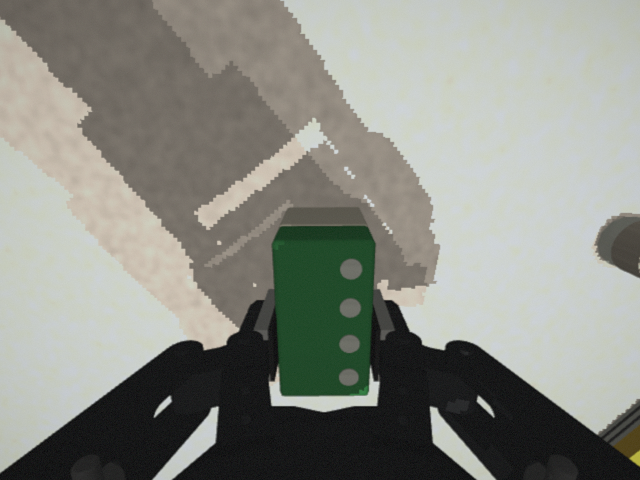

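```bash
python3 -m handwheel '{"grip":[0,0,0,0,0,0,0],"dp":[[0,0,8],[0,0,15],[0,0,25],[0,0,25],[0,0,25],[0,0,10],[0,0,0]],"roll":[0,0,0,0,0,0,0]}'; python3 st.py 667 122.5 150 94
python3 - <<'E'
from h import *
from rig import bot
c=bot.capture("wrist"); cv2.imwrite("pics/w3.png",c["pixels"])
E
```

```text
time: 3.65
position: [370.4, -260.5, 161.0]
tcp_rot: [0.677, 0.736, -0.001, 0.006]
ft_force: [0.7, 0.9, -1.9]
width: 36.9
t 3.65 pos [ 370.4 -260.5  161. ] yaw 94.7 tilt 0.68 F [ 0.7  0.9 -1.9] w 36.9 j6 -0.95
go [296.6 383.  -11. ] roll -0.013
```

View pics/w3.png

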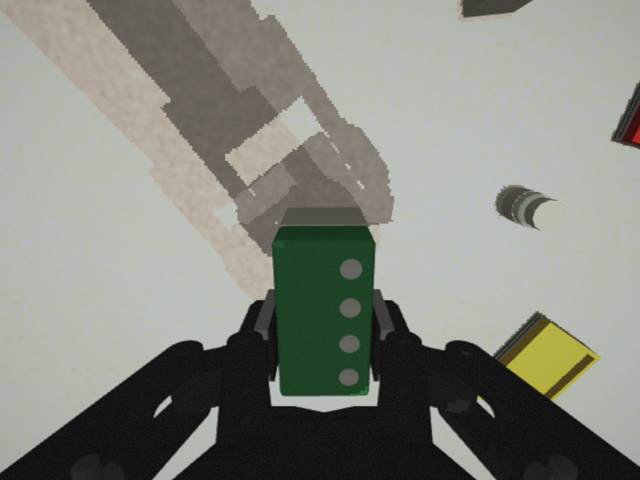

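The cartridge hangs level and unchanged in the jaws. Now over to the green dock.

```bash
python3 -m handwheel '{"grip":[0,0,0,0,0,0,0,0,0,0,0,0],"dp":[[12,16,0],[28,36,0],[28,36,0],[28,36,0],[28,36,0],[28,36,0],[28,36,0],[28,36,0],[28,36,0],[28,36,0],[18,24,0],[6,8,0]],"roll":[0,0,0,0,0,0,0,0,0,0,0,0]}'; python3 -m handwheel '{"grip":[0,0],"dp":[[0,0,0],[0,0,0]],"roll":[0,0]}'; python3 st.py 667 122.5 75 94
```

```text
time: 4.9
position: [656.1, 130.2, 137.1]
tcp_rot: [0.68, 0.733, -0.009, -0.008]
ft_force: [-0.3, 0.2, -2.3]
width: 36.9
time: 5.1
position: [654.3, 130.5, 133.2]
tcp_rot: [0.679, 0.734, -0.012, -0.01]
ft_force: [-0.7, -0.4, -0.8]
width: 37.0
t 5.10 pos [654.3 130.5 133.2] yaw 94.5 tilt 1.78 F [-0.7 -0.4 -0.8] w 37.0 j6 -0.05
go [ 12.7  -8.  -58.2] roll -0.008
```

```bash
python3 -m handwheel '{"grip":[0,0,0,0],"dp":[[6,-4,-10],[6,-4,-15],[1,0,-10],[0,0,0]],"roll":[-0.008,0,0,0]}'; python3 st.py 667 122.5 62 94
python3 - <<'E'
from h import *
from rig import bot
c=bot.capture("wrist"); cv2.imwrite("pics/w4.png",c["pixels"])
c=bot.capture("scene"); cv2.imwrite("pics/s4.png",cv2.resize(c["pixels"][220:370,310:510],(800,600)))
E
```

```text
time: 5.5
position: [666.0, 117.4, 93.5]
tcp_rot: [0.684, 0.729, -0.013, -0.012]
ft_force: [-0.4, -0.8, -1.6]
width: 36.9
t 5.50 pos [666.  117.4  93.5] yaw 93.7 tilt 2.00 F [-0.4 -0.8 -1.6] w 36.9 j6 -0.05
go [  1.    5.1 -31.5] roll 0.006
```

View pics/w4.png

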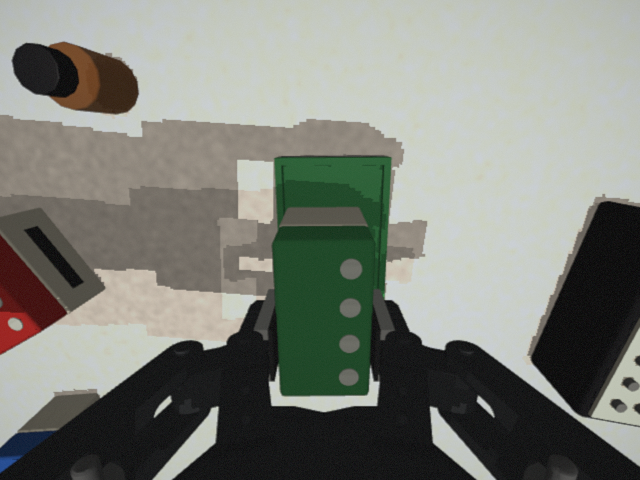

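View pics/s4.png

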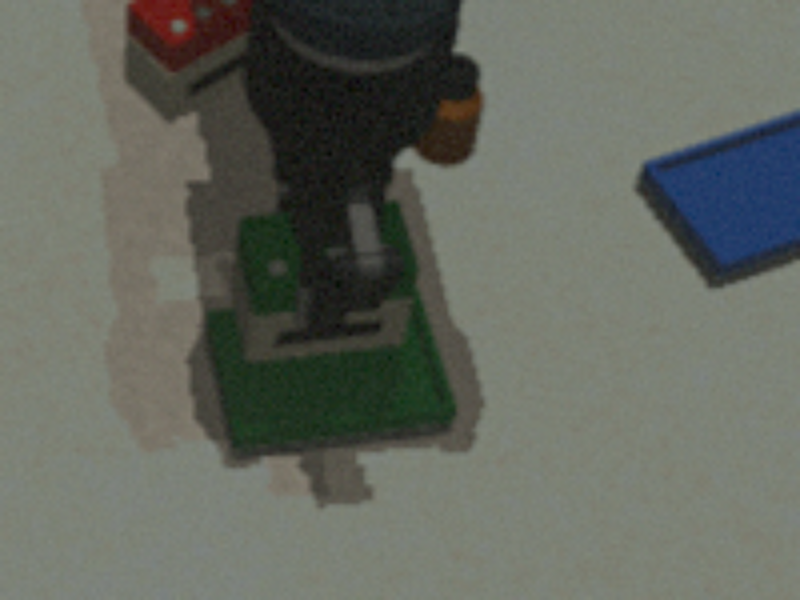

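```bash
python3 -m handwheel '{"grip":[0,0,0,0],"dp":[[1,4,-8],[0,2,-8],[0,0,-5],[0,0,0]],"roll":[0.006,0,0,0]}'; python3 st.py 667 122.5 62 94
```

```text
time: 6.0
position: [668.5, 124.9, 74.1]
tcp_rot: [0.681, 0.732, -0.011, -0.01]
ft_force: [0.2, 0.7, -1.7]
width: 36.9
t 6.00 pos [668.5 124.9  74.1] yaw 94.1 tilt 1.71 F [ 0.2  0.7 -1.7] w 36.9 j6 -0.05
go [ -1.5  -2.4 -12.1] roll -0.002
```

```bash
python3 -m handwheel '{"grip":[0,0,0,0],"dp":[[-1,-1,-5],[0,-1,-4],[0,0,-3],[0,0,0]],"roll":[0,0,0,0]}'; python3 st.py 667 122.5 62 94
python3 -m handwheel '{"grip":[0,0,0],"dp":[[0,0,-1],[0,0,-1],[0,0,-1]],"roll":[0,0,0]}'; python3 st.py 667 122.5 60 94
```

```text
time: 6.4
position: [667.5, 122.9, 61.2]
tcp_rot: [0.681, 0.732, -0.011, -0.01]
ft_force: [0.1, -0.3, -2.6]
width: 36.9
t 6.40 pos [667.5 122.9  61.2] yaw 94.1 tilt 1.69 F [ 0.1 -0.3 -2.6] w 36.9 j6 -0.05
go [-0.5 -0.4  0.8] roll -0.002
time: 6.7
position: [667.7, 123.0, 59.8]
tcp_rot: [0.681, 0.732, -0.011, -0.01]
ft_force: [-5.1, 0.7, 6.3]
width: 36.8
t 6.70 pos [667.7 123.   59.8] yaw 94.1 tilt 1.71 F [-5.1  0.7  6.3] w 36.8 j6 -0.05
go [-0.7 -0.5  0.2] roll -0.002
```

Contact is about 6 N, so I release.

```bash
python3 -m handwheel '{"grip":[55,65,80,80,80,80,80,80,80],"dp":[[0,0,0],[0,0,0],[0,0,0],[0,0,0],[0,0,0],[0,0,10],[0,0,20],[0,0,20],[0,0,20]],"roll":[0,0,0,0,0,0,0,0,0]}'; python3 st.py 471 -57 140 100
python3 - <<'E'
from h import *
from rig import bot
c=bot.capture("wrist"); cv2.imwrite("pics/w5.png",c["pixels"])
E
```

```text
time: 7.6
position: [666.8, 122.8, 130.8]
tcp_rot: [0.681, 0.732, -0.012, -0.011]
ft_force: [0.4, 0.5, -0.7]
width: 68.3
t 7.60 pos [666.8 122.8 130.8] yaw 94.1 tilt 1.85 F [ 0.4  0.5 -0.7] w 68.3 j6 -0.05
go [-195.8 -179.8    9.2] roll 0.102
```

View pics/w5.png

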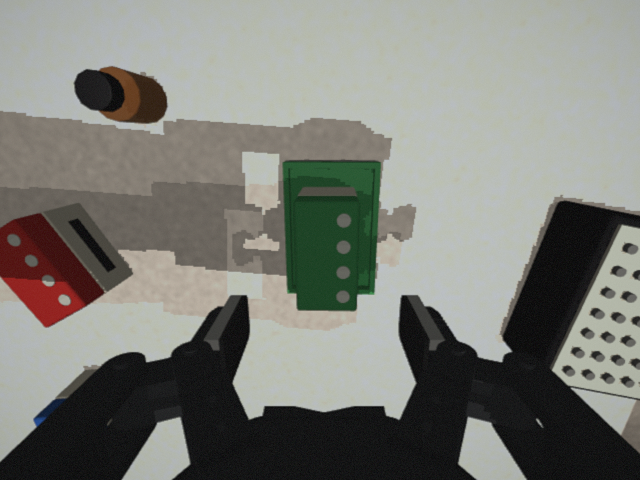

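The green cartridge stands in its dock at (327,245). Next is the red one.

```bash
python3 -m handwheel '{"grip":[100,100,100,100,100,100,100,100,100,100,100,100],"dp":[[-10,-2,0],[-20,-3,0],[-20,-3,0],[-20,-3,0],[-20,-3,0],[-20,-3,0],[-20,-3,0],[-20,-3,0],[-20,-3,0],[-15,-2,0],[-8,-1,0],[0,0,0]],"roll":[0.05,0.07,0.07,0.07,0.07,0.07,0.07,0.04,0,0,0,0]}'; python3 st.py 469 94 120 123.3
python3 - <<'E'
from h import *
from rig import bot
c=bot.capture("wrist"); cv2.imwrite("pics/w6.png",c["pixels"])
for k,m in blobs(c,"red",vmin=40): print(cv2.boundingRect(k),rect(ray(c,k,58)).round(1))
E
```

```text
time: 8.85
position: [472.1, 92.9, 140.9]
tcp_rot: [0.465, 0.885, -0.007, -0.001]
ft_force: [0.5, 0.6, -0.5]
width: 85.4
t 8.85 pos [472.1  92.9 140.9] yaw 124.6 tilt 0.76 F [ 0.5  0.6 -0.5] w 85.4 j6 -0.63
go [ -3.1   1.1 -20.9] roll -0.023
(298, 194, 59, 104) [469.9  98.5  37.1  72.  -56.7]
```

View pics/w6.png

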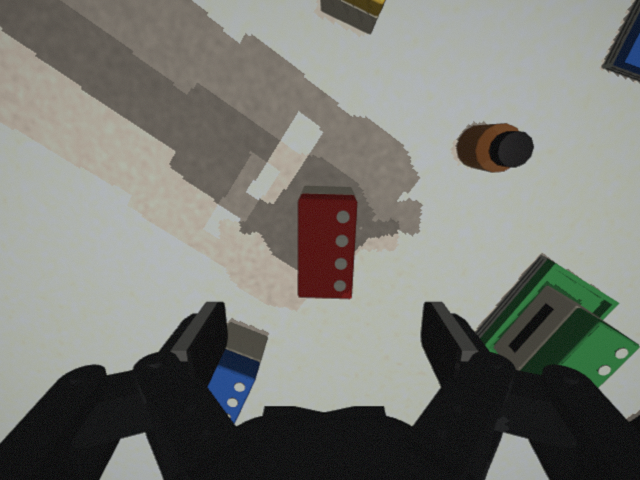

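The red cartridge (327,246) is between the open fingers and clear of the blue one. I descend.

```bash
python3 -m handwheel '{"grip":[100,100,100,100,100,100,100],"dp":[[-1,1,-15],[-1,1,-20],[0,0,-20],[0,0,-18],[0,0,-10],[0,0,-5],[0,0,0]],"roll":[-0.012,-0.01,0,0,0,0,0]}'; python3 st.py 469.5 96 40 123.3
```

```text
time: 9.6
position: [478.0, 94.9, 53.0]
tcp_rot: [0.475, 0.88, -0.004, 0.004]
ft_force: [-0.1, -0.1, 0.9]
width: 85.2
t 9.60 pos [478.   94.9  53. ] yaw 123.3 tilt 0.67 F [-0.1 -0.1  0.9] w 85.2 j6 -0.60
go [ -8.5   1.1 -13. ] roll 0.000
```

```bash
python3 -m handwheel '{"grip":[100,100,100,100],"dp":[[-4,1,-4],[-4,0,-5],[-1,0,-4],[0,0,0]],"roll":[0,0,0,0]}'; python3 st.py 469.5 96 40 123.3
```

```text
time: 10.0
position: [470.1, 96.0, 41.1]
tcp_rot: [0.475, 0.88, -0.003, 0.006]
ft_force: [0.2, -0.4, 0.2]
width: 85.0
t 10.00 pos [470.1  96.   41.1] yaw 123.3 tilt 0.78 F [ 0.2 -0.4  0.2] w 85.0 j6 -0.60
go [-0.6 -0.  -1.1] roll 0.000
```

```bash
python3 -m handwheel '{"grip":[0,0,0,0,0,0,0],"dp":[[0,0,0],[0,0,0],[0,0,0],[0,0,0],[0,0,0],[0,0,0],[0,0,0]],"roll":[0,0,0,0,0,0,0]}';python3 st.py
python3 -m handwheel '{"grip":[0,0,0,0,0,0,0],"dp":[[0,0,6],[0,0,15],[0,0,20],[0,0,20],[0,0,20],[0,0,10],[0,0,0]],"roll":[0,0,0,0,0,0,0]}'; python3 st.py 640 -126 130 80.9
python3 - <<'E'
from h import *
from rig import bot
c=bot.capture("wrist"); cv2.imwrite("pics/w7.png",c["pixels"])
E
```

```text
time: 10.7
position: [470.8, 96.0, 41.9]
tcp_rot: [0.475, 0.88, -0.003, 0.007]
ft_force: [-0.6, 0.1, 0.5]
width: 37.3
t 10.70 pos [470.8  96.   41.9] yaw 123.3 tilt 0.85 F [-0.6  0.1  0.5] w 37.3 j6 -0.60
time: 11.4
position: [468.2, 96.1, 136.0]
tcp_rot: [0.475, 0.88, -0.004, 0.005]
ft_force: [-0.7, 0.1, -1.8]
width: 37.4
t 11.40 pos [468.2  96.1 136. ] yaw 123.3 tilt 0.71 F [-0.7  0.1 -1.8] w 37.4 j6 -0.60
go [ 171.8 -222.1   -6. ] roll -0.740
```

View pics/w7.png

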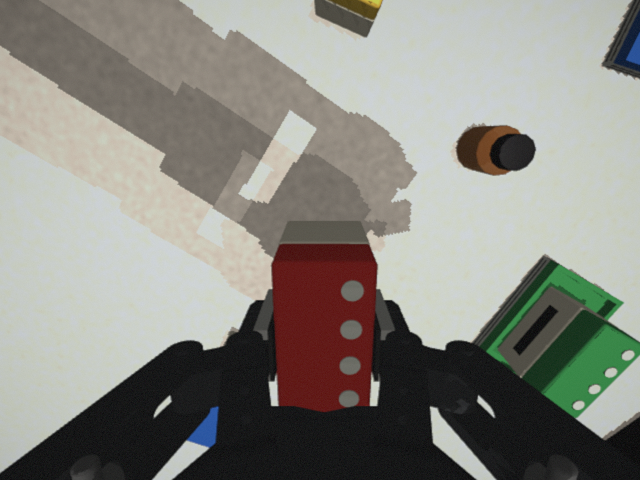

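```bash
python3 -m handwheel '{"grip":[0,0,0,0,0,0,0,0,0,0,0,0],"dp":[[8,-11,0],[16,-21,0],[16,-21,0],[16,-21,0],[16,-21,0],[16,-21,0],[16,-21,0],[16,-21,0],[16,-21,0],[15,-19,0],[10,-13,0],[4,-5,0]],"roll":[-0.04,-0.07,-0.07,-0.07,-0.07,-0.07,-0.07,-0.07,-0.07,-0.07,-0.04,0]}'; python3 -m handwheel '{"grip":[0],"dp":[[0,0,0]],"roll":[0]}'; python3 st.py 641 -126 100 80.9
```

```text
time: 12.65
position: [632.4, -137.3, 115.9]
tcp_rot: [0.768, 0.641, -0.01, -0.01]
ft_force: [-0.4, 0.0, -0.9]
width: 36.8
time: 12.75
position: [632.1, -138.4, 114.4]
tcp_rot: [0.768, 0.64, -0.011, -0.01]
ft_force: [-0.1, -0.2, -0.8]
width: 37.2
t 12.75 pos [ 632.1 -138.4  114.4] yaw 79.6 tilt 1.71 F [-0.1 -0.2 -0.8] w 37.2 j6 -0.20
go [  8.9  12.4 -14.4] roll 0.022
```

```bash
python3 -m handwheel '{"grip":[0,0,0,0,0],"dp":[[4,6,-5],[4,5,-10],[1,1,-10],[0,0,-5],[0,0,0]],"roll":[0.01,0.01,0,0,0]}'; python3 st.py 641 -126 60 80.9
python3 - <<'E'
from h import *
from rig import bot
c=bot.capture("wrist"); cv2.imwrite("pics/w8.png",c["pixels"])
E
```

```text
time: 13.25
position: [639.2, -122.1, 79.0]
tcp_rot: [0.76, 0.65, -0.012, -0.013]
ft_force: [0.5, -0.6, -1.4]
width: 37.4
t 13.25 pos [ 639.2 -122.1   79. ] yaw 81.1 tilt 2.02 F [ 0.5 -0.6 -1.4] w 37.4 j6 -0.20
go [  1.8  -3.9 -19. ] roll -0.003
```

View pics/w8.png

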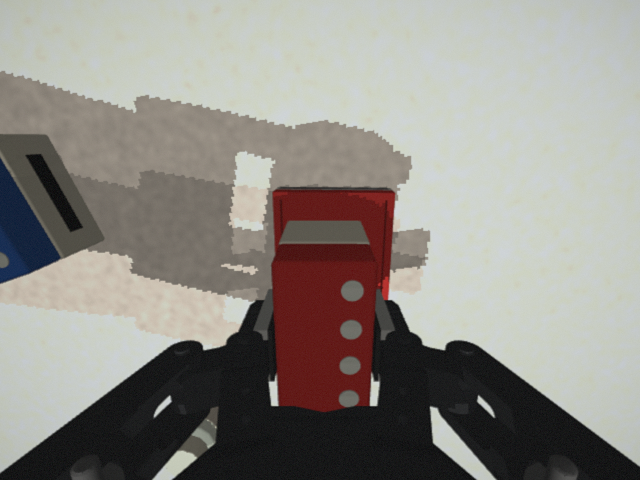

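The cartridge is aligned over the red dock (335,190–300). I lower it in small steps.

```bash
python3 -m handwheel '{"grip":[0,0,0,0,0],"dp":[[1,-2,-6],[1,-2,-6],[0,0,-4],[0,0,-2],[0,0,0]],"roll":[0,0,0,0,0]}'; python3 st.py 641 -126 54 80.9
```

```text
time: 13.8
position: [642.0, -127.0, 60.8]
tcp_rot: [0.76, 0.65, -0.012, -0.012]
ft_force: [-0.0, -0.6, -1.6]
width: 37.2
t 13.80 pos [ 642.  -127.    60.8] yaw 81.1 tilt 1.90 F [-0.  -0.6 -1.6] w 37.2 j6 -0.20
go [-1.   1.  -6.8] roll -0.003
```

```bash
python3 -m handwheel '{"grip":[0,0,0,0],"dp":[[-1,1,-3],[0,0,-2],[0,0,-1],[0,0,-1]],"roll":[0,0,0,0]}'; python3 st.py 641 -126 54 80.9
python3 -m handwheel '{"grip":[0,0],"dp":[[0,0,-1],[0,0,-0.5]],"roll":[0,0]}'; python3 st.py 641 -126 54 80.9
```

```text
time: 14.2
position: [641.3, -126.1, 54.6]
tcp_rot: [0.76, 0.65, -0.011, -0.012]
ft_force: [-5.6, 2.4, 8.0]
width: 37.5
t 14.20 pos [ 641.3 -126.1   54.6] yaw 81.0 tilt 1.87 F [-5.6  2.4  8. ] w 37.5 j6 -0.20
go [-0.3  0.1 -0.6] roll -0.002
time: 14.4
position: [641.6, -126.2, 54.8]
tcp_rot: [0.76, 0.65, -0.012, -0.012]
ft_force: [-1.8, 0.2, 1.4]
width: 36.9
t 14.40 pos [ 641.6 -126.2   54.8] yaw 81.1 tilt 1.88 F [-1.8  0.2  1.4] w 36.9 j6 -0.20
go [-0.6  0.2 -0.8] roll -0.003
```

```bash
python3 -m handwheel '{"grip":[50,55,65,80,80,80,80,80,80,80],"dp":[[0,0,-0.5],[0,0,0],[0,0,0],[0,0,0],[0,0,0],[0,0,5],[0,0,15],[0,0,20],[0,0,20],[0,0,10]],"roll":[0,0,0,0,0,0,0,0,0,0]}'; python3 st.py 471 -57 130 100.3
python3 - <<'E'
from h import *
from rig import bot
c=bot.capture("wrist"); cv2.imwrite("pics/w9.png",c["pixels"])
E
```

```text
time: 15.4
position: [641.6, -126.1, 128.6]
tcp_rot: [0.76, 0.65, -0.011, -0.011]
ft_force: [0.8, 0.3, 0.1]
width: 68.7
t 15.40 pos [ 641.6 -126.1  128.6] yaw 81.1 tilt 1.84 F [0.8 0.3 0.1] w 68.7 j6 -0.20
go [-170.6   69.1    1.4] roll 0.336
```

View pics/w9.png

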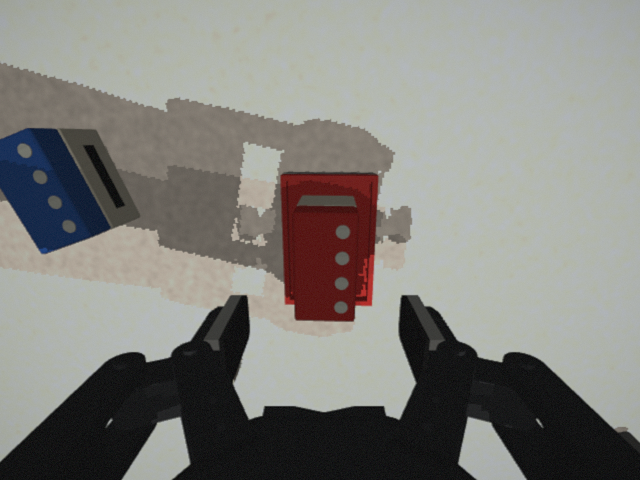

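The red cartridge is seated in its dock at (325,260). Next is blue.

```bash
python3 -m handwheel '{"grip":[100,100,100,100,100,100,100,100,100,100,100],"dp":[[-10,4,0],[-19,8,0],[-19,8,0],[-19,8,0],[-19,8,0],[-19,8,0],[-19,8,0],[-19,7,0],[-16,6,0],[-8,3,0],[0,0,0]],"roll":[0.03,0.05,0.05,0.05,0.05,0.05,0.05,0,0,0,0]}'; python3 st.py 471 -57 120 100.3
python3 - <<'E'
from h import *
from rig import bot
c=bot.capture("wrist"); cv2.imwrite("pics/w10.png",c["pixels"])
for k,m in blobs(c,"blue",vmin=40): print(cv2.boundingRect(k),rect(ray(c,k,58)).round(1))
c=bot.capture("top"); cv2.imwrite("pics/t10.png",c["pixels"])
E
```

```text
time: 16.55
position: [457.5, -51.4, 121.7]
tcp_rot: [0.632, 0.774, -0.015, -0.016]
ft_force: [0.4, -0.5, 0.6]
width: 85.2
t 16.55 pos [457.5 -51.4 121.7] yaw 101.5 tilt 2.48 F [ 0.4 -0.5  0.6] w 85.2 j6 -0.54
go [13.5 -5.6 -1.7] roll -0.021
(321, 218, 64, 112) [472.8 -53.3  36.8  73.  -79.8]
```

View pics/w10.png

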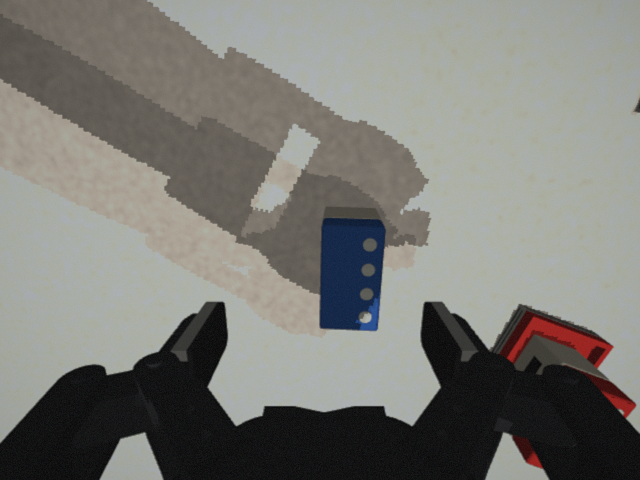

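View pics/t10.png

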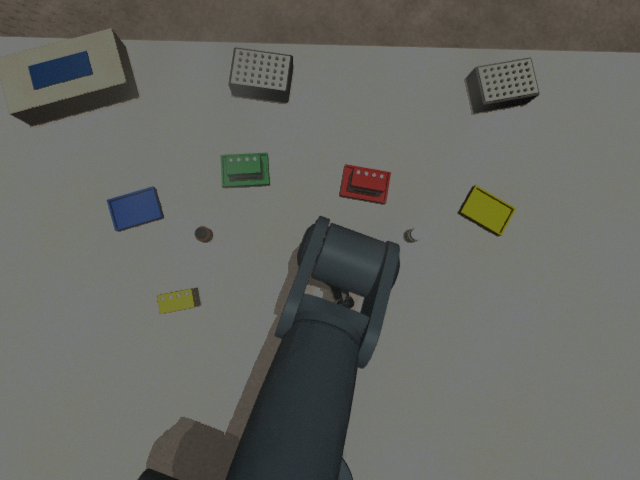

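The top view shows green and red inside their rims, and the vial and bottle unmoved. Blue is at (352,273) in the wrist view. I shift and descend.

```bash
python3 -m handwheel '{"grip":[100,100,100,100,100,100,100],"dp":[[5,-2,-8],[6,-2,-16],[0,0,-16],[0,0,-16],[-1,0,-10],[-1,0,-5],[0,0,0]],"roll":[-0.01,-0.01,0,0,0,0,0]}'; python3 st.py 471.5 -56 40 100.3
```

```text
time: 17.35
position: [474.1, -59.2, 47.4]
tcp_rot: [0.642, 0.767, -0.014, -0.013]
ft_force: [-0.9, 0.0, -0.9]
width: 85.2
t 17.35 pos [474.1 -59.2  47.4] yaw 100.1 tilt 2.15 F [-0.9  0.  -0.9] w 85.2 j6 -0.52
go [-2.6  3.2 -7.4] roll 0.003
```

```bash
python3 -m handwheel '{"grip":[100,100,100],"dp":[[-2,2,-4],[-1,1,-3],[0,0,0]],"roll":[0,0,0]}'; python3 st.py 471.5 -56 40 100.3
python3 -m handwheel '{"grip":[0,0,0,0,0,0,0],"dp":[[0,0,0],[0,0,0],[0,0,0],[0,0,0],[0,0,0],[0,0,0],[0,0,0]],"roll":[0,0,0,0,0,0,0]}';python3 st.py
```

```text
time: 17.65
position: [472.1, -56.4, 41.0]
tcp_rot: [0.642, 0.767, -0.013, -0.012]
ft_force: [0.9, 0.2, 0.3]
width: 85.2
t 17.65 pos [472.1 -56.4  41. ] yaw 100.1 tilt 2.02 F [0.9 0.2 0.3] w 85.2 j6 -0.51
go [-0.6  0.4 -1. ] roll 0.003
time: 18.35
position: [473.2, -56.7, 42.5]
tcp_rot: [0.642, 0.767, -0.013, -0.01]
ft_force: [0.2, 1.2, 0.0]
width: 37.2
t 18.35 pos [473.2 -56.7  42.5] yaw 100.1 tilt 1.84 F [0.2 1.2 0. ] w 37.2 j6 -0.51
```

```bash
python3 -m handwheel '{"grip":[0,0,0,0,0,0,0,0,0],"dp":[[0,0,6],[0,0,15],[0,0,20],[0,0,20],[0,0,20],[0,0,20],[0,0,20],[0,0,10],[0,0,0]],"roll":[0,0,0,0,0,0,0,0,0]}'; python3 st.py 580 360 165 107.5
python3 - <<'E'
from h import *
from rig import bot
c=bot.capture("wrist"); cv2.imwrite("pics/w11.png",c["pixels"])
E
```

```text
time: 19.25
position: [469.0, -55.2, 177.5]
tcp_rot: [0.642, 0.767, -0.014, -0.013]
ft_force: [0.3, 0.3, -2.1]
width: 37.2
t 19.25 pos [469.  -55.2 177.5] yaw 100.1 tilt 2.23 F [ 0.3  0.3 -2.1] w 37.2 j6 -0.52
go [111.  415.2 -12.5] roll 0.129
```

View pics/w11.png

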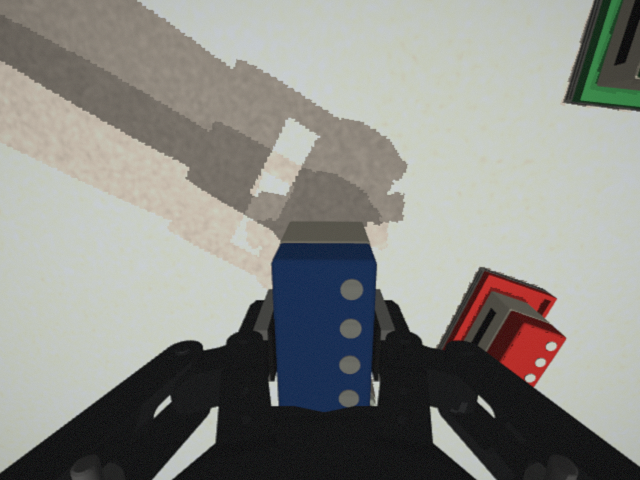

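```bash
python3 -m handwheel '{"grip":[0,0,0,0,0,0,0,0],"dp":[[4,14,0],[7,28,1],[7,28,1],[7,28,1],[7,28,1],[7,28,1],[7,28,1],[7,28,1]],"roll":[0.01,0.015,0.015,0.015,0.015,0.015,0.015,0.015]}'; python3 st.py 580 360 165 107.5
```

```text
time: 20.1
position: [515.6, 160.3, 171.3]
tcp_rot: [0.598, 0.801, -0.021, -0.022]
ft_force: [-0.4, -0.6, -0.9]
width: 37.2
t 20.10 pos [515.6 160.3 171.3] yaw 106.5 tilt 3.47 F [-0.4 -0.6 -0.9] w 37.2 j6 -0.20
go [ 64.4 199.7  -6.3] roll 0.017
```

```bash
python3 -m handwheel '{"grip":[0,0,0,0,0,0,0,0],"dp":[[8,24,0],[9,28,0],[9,28,0],[9,28,0],[9,26,0],[8,22,0],[4,12,0],[0,0,0]],"roll":[0,0.008,0.008,0,0,0,0,0]}'; python3 st.py 580 360 100 107.5
```

```text
time: 20.9
position: [566.0, 336.5, 154.9]
tcp_rot: [0.589, 0.807, -0.031, -0.029]
ft_force: [-0.1, -0.6, -2.7]
width: 37.1
t 20.90 pos [566.  336.5 154.9] yaw 107.7 tilt 4.85 F [-0.1 -0.6 -2.7] w 37.1 j6 0.04
go [ 14.   23.5 -54.9] roll -0.004
```

```bash
python3 -m handwheel '{"grip":[0,0,0],"dp":[[0,0,0],[0,0,0],[0,0,0]],"roll":[0,0,0]}'; python3 st.py 580 360 100 107.5
```

```text
time: 21.2
position: [564.7, 333.9, 152.8]
tcp_rot: [0.59, 0.807, -0.033, -0.03]
ft_force: [-1.1, -0.1, -1.6]
width: 37.1
t 21.20 pos [564.7 333.9 152.8] yaw 107.7 tilt 5.10 F [-1.1 -0.1 -1.6] w 37.1 j6 0.04
go [ 15.3  26.1 -52.8] roll -0.003
```

```bash
python3 -m handwheel '{"grip":[0,0,0,0],"dp":[[5,9,-6],[5,9,-10],[4,7,-10],[2,2,-6]],"roll":[0,0,0,0]}'; python3 st.py 580 360 100 107.5;python3 -m handwheel '{"grip":[0,0,0],"dp":[[0,0,0],[0,0,0],[0,0,0]],"roll":[0,0,0]}'; python3 st.py 580 360 100 107.5
```

```text
time: 21.6
position: [582.7, 361.8, 119.7]
tcp_rot: [0.59, 0.806, -0.032, -0.029]
ft_force: [-0.2, 0.4, -2.3]
width: 37.1
t 21.60 pos [582.7 361.8 119.7] yaw 107.5 tilt 4.96 F [-0.2  0.4 -2.3] w 37.1 j6 0.07
go [ -2.7  -1.8 -19.7] roll -0.000
time: 21.9
position: [581.9, 362.0, 117.0]
tcp_rot: [0.59, 0.806, -0.034, -0.03]
ft_force: [0.3, 0.0, -1.9]
width: 37.0
t 21.90 pos [581.9 362.  117. ] yaw 107.6 tilt 5.18 F [ 0.3  0.  -1.9] w 37.0 j6 0.07
go [ -1.9  -2.  -17. ] roll -0.001
```

```bash
python3 -m handwheel '{"grip":[0,0,0,0,0],"dp":[[1,-1,-12],[0,0,-15],[0,0,-12],[0,0,-6],[0,0,-1]],"roll":[0,0,0,0,0]}'; python3 st.py 583 361 58 107.5
python3 - <<'E'
from h import *
from rig import bot
c=bot.capture("wrist"); cv2.imwrite("pics/w12.png",c["pixels"])
c=bot.capture("scene"); cv2.imwrite("pics/s12.png",cv2.resize(c["pixels"][180:330,420:620],(800,600)))
E
```

```text
time: 22.4
position: [582.5, 360.2, 66.9]
tcp_rot: [0.59, 0.806, -0.034, -0.03]
ft_force: [0.6, 0.6, -0.9]
width: 37.4
t 22.40 pos [582.5 360.2  66.9] yaw 107.5 tilt 5.20 F [ 0.6  0.6 -0.9] w 37.4 j6 0.07
go [ 0.5  0.8 -8.9] roll -0.001
```

View pics/w12.png

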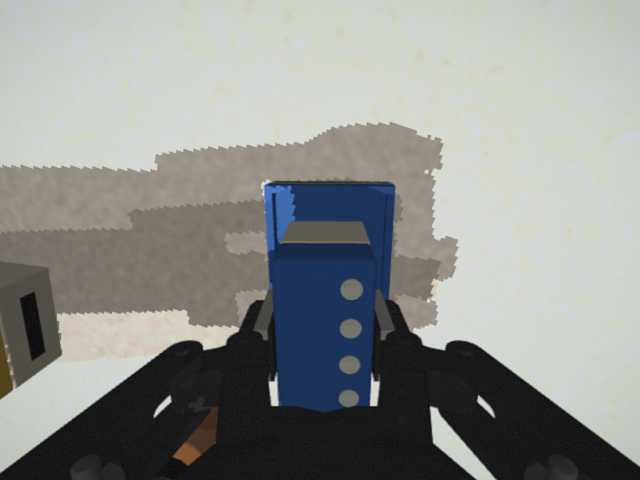

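View pics/s12.png

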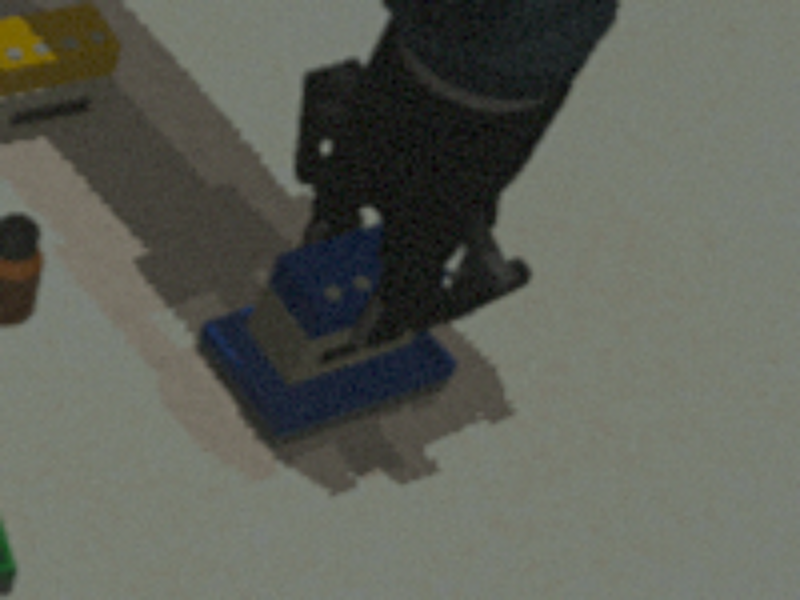

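The blue cartridge lies within the dock outline (330,185–300), tilted about 5°. I lower it gently.

```bash
python3 -m handwheel '{"grip":[0,0,0,0],"dp":[[0,1,-4],[0,0,-3],[0,0,-2],[0,0,-1]],"roll":[0,0,0,0]}'; python3 st.py 583 361 55 107.5
```

```text
time: 22.9
position: [584.2, 362.2, 59.2]
tcp_rot: [0.59, 0.806, -0.032, -0.029]
ft_force: [-0.5, 0.7, -2.2]
width: 37.2
t 22.90 pos [584.2 362.2  59.2] yaw 107.5 tilt 4.92 F [-0.5  0.7 -2.2] w 37.2 j6 0.07
go [-1.2 -1.2 -4.2] roll -0.001
```

```bash
python3 -m handwheel '{"grip":[0,0],"dp":[[-1,-1,-1.5],[0,0,-1]],"roll":[0,0]}'; python3 st.py 583 361 55 107.5;  python3 -m handwheel '{"grip":[0,0],"dp":[[0,0,-1],[0,0,-0.5]],"roll":[0,0]}'; python3 st.py 583 361 55 107.5
```

```text
time: 23.1
position: [583.3, 361.2, 56.8]
tcp_rot: [0.59, 0.806, -0.032, -0.028]
ft_force: [1.6, -0.1, -1.4]
width: 37.3
t 23.10 pos [583.3 361.2  56.8] yaw 107.6 tilt 4.89 F [ 1.6 -0.1 -1.4] w 37.3 j6 0.07
go [-0.3 -0.2 -1.8] roll -0.001
time: 23.3
position: [583.4, 361.2, 55.6]
tcp_rot: [0.59, 0.806, -0.032, -0.028]
ft_force: [-0.8, -0.2, 0.3]
width: 37.1
t 23.30 pos [583.4 361.2  55.6] yaw 107.5 tilt 4.88 F [-0.8 -0.2  0.3] w 37.1 j6 0.07
go [-0.4 -0.2 -0.6] roll -0.001
```

```bash
python3 -m handwheel '{"grip":[0,0],"dp":[[0,0,-1],[0,0,-1]],"roll":[0,0]}'; python3 st.py; python3 -m handwheel '{"grip":[46,48,52,60,70,80,80,80,80,80,80],"dp":[[0,0,0],[0,0,0],[0,0,0],[0,0,1],[0,0,1],[0,0,1],[0,0,6],[0,0,15],[0,0,20],[0,0,25],[0,0,20]],"roll":[0,0,0,0,0,0,0,0,0,0,0]}'; python3 st.py 389 256 150 102
python3 - <<'E'
from h import *
from rig import bot
c=bot.capture("wrist"); cv2.imwrite("pics/w13.png",c["pixels"])
E
```

```text
time: 23.5
position: [583.4, 361.4, 55.4]
tcp_rot: [0.59, 0.806, -0.032, -0.029]
ft_force: [-3.0, -0.9, 5.9]
width: 37.2
t 23.50 pos [583.4 361.4  55.4] yaw 107.5 tilt 4.93 F [-3.  -0.9  5.9] w 37.2 j6 0.07
time: 24.6
position: [582.8, 360.9, 148.0]
tcp_rot: [0.59, 0.806, -0.033, -0.029]
ft_force: [0.0, 0.1, -0.5]
width: 68.5
t 24.60 pos [582.8 360.9 148. ] yaw 107.5 tilt 5.01 F [ 0.   0.1 -0.5] w 68.5 j6 0.07
go [-193.8 -104.9    2. ] roll -0.097
```

View pics/w13.png

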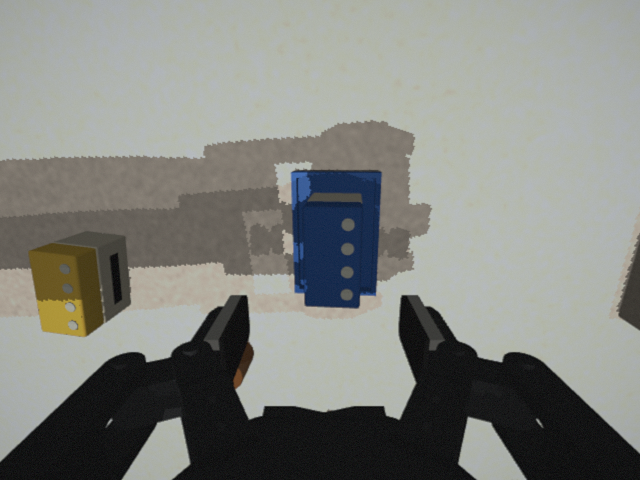

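Blue sits in its dock at (333,250). Each row re-bases on the sagged pose, so tilt builds up. While empty I turn the wrist about 150° so the same sag undoes it.

```bash
python3 -m handwheel '{"grip":[100,100,100,100,100,100,100,100,100,100,100,100],"dp":[[-8,-4,8],[-16,-8,5],[-16,-8,5],[-16,-8,4],[-16,-8,4],[-16,-8,3],[-16,-8,3],[-16,-8,3],[-16,-8,3],[-16,-8,2],[-16,-8,2],[-10,-6,2]],"roll":[0.14,0.149,0.149,0.149,0.149,0.149,0.149,0.149,0.149,0.149,0.149,0.149]}'; python3 st.py 389 256 150 102
python3 -m handwheel '{"grip":[100,100,100,100,100,100],"dp":[[0,0,1],[0,0,1],[0,0,1],[0,0,1],[0,0,1],[0,0,1]],"roll":[0.149,0.149,0.149,0.149,0.1,0]}'; python3 st.py 389 256 150 102
```

```text
time: 25.85
position: [403.7, 269.7, 207.7]
tcp_rot: [-0.263, 0.964, -0.033, 0.009]
ft_force: [1.0, 1.0, 0.4]
width: 85.4
t 25.85 pos [403.7 269.7 207.7] yaw -149.5 tilt 3.97 F [1.  1.  0.4] w 85.4 j6 -1.69
go [-14.7 -13.7 -57.7] roll 1.248
time: 26.45
position: [402.2, 269.3, 217.4]
tcp_rot: [-0.579, 0.814, -0.028, 0.023]
ft_force: [0.2, 0.1, -0.6]
width: 85.1
t 26.45 pos [402.2 269.3 217.4] yaw -109.1 tilt 4.21 F [ 0.2  0.1 -0.6] w 85.1 j6 -2.41
go [-13.2 -13.3 -67.4] roll 0.543
```

```bash
cat > tz.py <<'E'
from rig import bot
from scipy.spatial.transform import Rotation as R
o=bot.get_obs();m=R.from_quat(o["tcp_rot"]).as_matrix();print("tz deg",(m[:2,2]*57.3).round(2),o["position"].round(1),o["joints"].round(2))
E
python3 tz.py; python3 -m handwheel '{"grip":[100,100,100,100,100,100],"dp":[[0,0,0],[0,0,0],[0,0,0],[0,0,0],[0,0,0],[0,0,0]],"roll":[0,0,0,0,0,0]}';python3 tz.py
python3 -m handwheel '{"grip":[100,100,100,100,100,100],"dp":[[20,10,0],[30,15,0],[30,15,0],[30,15,0],[30,15,0],[0,0,0]],"roll":[0,0,0,0,0,0]}';python3 tz.py;python3 -m handwheel '{"grip":[100,100,100,100,100,100],"dp":[[0,0,0],[0,0,0],[0,0,0],[0,0,0],[0,0,0],[0,0,0]],"roll":[0,0,0,0,0,0]}';python3 tz.py
```

```text
tz deg [ 4.07 -1.08] [402.2 269.3 217.4] [ 0.38 -0.15  2.03 -0.05  1.21 -2.41]
time: 27.05
position: [402.3, 269.5, 218.1]
tcp_rot: [-0.577, 0.816, -0.028, 0.024]
ft_force: [0.2, 0.1, 0.2]
width: 84.9
tz deg [ 4.12 -1.07] [402.3 269.5 218.1] [ 0.38 -0.15  2.03 -0.05  1.21 -2.41]
time: 27.65
position: [546.8, 341.9, 216.4]
tcp_rot: [-0.576, 0.816, -0.028, 0.023]
ft_force: [-1.3, 0.5, -0.8]
width: 85.7
tz deg [ 4.06 -1.1 ] [546.8 341.9 216.4] [ 0.4   0.24  1.63 -0.05  1.22 -2.38]
time: 28.25
position: [544.1, 341.0, 216.1]
tcp_rot: [-0.577, 0.816, -0.028, 0.022]
ft_force: [-0.1, -0.7, 0.2]
width: 85.8
tz deg [ 3.94 -1.15] [544.1 341.  216.1] [ 0.4   0.23  1.64 -0.05  1.22 -2.38]
```

```bash
python3 -m handwheel '{"grip":[100,100,100,100,100,100,100,100],"dp":[[40,0,0],[40,0,0],[40,0,0],[40,0,0],[40,0,0],[10,0,0],[0,0,0],[0,0,0]],"roll":[0,0,0,0,0,0,0,0]}';python3 tz.py;python3 -m handwheel '{"grip":[100,100,100,100,100,100],"dp":[[0,0,0],[0,0,0],[0,0,0],[0,0,0],[0,0,0],[0,0,0]],"roll":[0,0,0,0,0,0]}';python3 tz.py
python3 -m handwheel '{"grip":[100,100,100,100,100,100,100,100],"dp":[[0,-40,0],[0,-40,0],[0,-40,0],[0,-40,0],[0,-40,0],[0,-40,0],[0,0,0],[0,0,0]],"roll":[0,0,0,0,0,0,0,0]}';python3 tz.py
```

```text
time: 29.05
position: [758.0, 339.7, 213.6]
tcp_rot: [-0.577, 0.816, -0.027, 0.02]
ft_force: [-0.1, -0.4, -0.5]
width: 85.3
tz deg [ 3.72 -1.22] [758.  339.7 213.6] [ 0.3   0.67  1.06 -0.04  1.36 -2.5 ]
time: 29.65
position: [754.7, 341.2, 215.4]
tcp_rot: [-0.578, 0.815, -0.027, 0.02]
ft_force: [0.5, -0.0, -0.5]
width: 85.6
tz deg [ 3.71 -1.2 ] [754.7 341.2 215.4] [ 0.3   0.66  1.07 -0.04  1.36 -2.5 ]
time: 30.45
position: [752.0, 112.8, 215.4]
tcp_rot: [-0.563, 0.826, -0.037, 0.016]
ft_force: [0.8, -0.2, 0.7]
width: 85.4
tz deg [ 3.92 -2.49] [752.  112.8 215.4] [ 0.01  0.49  1.31 -0.05  1.28 -2.74]
```

```bash
python3 -m handwheel '{"grip":[100,100,100,100,100],"dp":[[0,0,0],[0,0,0],[-30,0,0],[-30,0,0],[-30,0,0]],"roll":[-0.14,-0.14,-0.14,0,0]}';python3 tz.py
python3 -m handwheel '{"grip":[100,100,100,100,100,100,100,100],"dp":[[0,28,0],[0,28,0],[0,28,0],[0,28,0],[0,28,0],[0,28,0],[0,28,0],[0,28,0]],"roll":[0,0,0,0,0,0,0,0]}';python3 tz.py
python3 -m handwheel '{"grip":[100,100,100],"dp":[[0,0,0],[0,0,0],[0,0,0]],"roll":[0,0,0]}';python3 tz.py
```

```text
time: 30.95
position: [662.0, 118.5, 214.7]
tcp_rot: [-0.373, 0.927, -0.039, 0.009]
ft_force: [0.6, -0.2, -0.1]
width: 85.4
tz deg [ 2.66 -3.79] [662.  118.5 214.7] [ 0.03  0.31  1.55 -0.07  1.24 -2.28]
time: 31.75
position: [653.7, 360.1, 214.2]
tcp_rot: [-0.378, 0.925, -0.037, 0.008]
ft_force: [0.8, 0.3, -0.7]
width: 85.2
tz deg [ 2.49 -3.61] [653.7 360.1 214.2] [ 0.38  0.49  1.31 -0.08  1.33 -1.95]
time: 32.05
position: [651.5, 366.5, 213.9]
tcp_rot: [-0.383, 0.923, -0.037, 0.009]
ft_force: [-0.7, -0.2, -0.1]
width: 85.8
tz deg [ 2.52 -3.53] [651.5 366.5 213.9] [ 0.38  0.49  1.31 -0.08  1.33 -1.95]
```

```bash
python3 -m handwheel '{"grip":[100,100,100,100,100,100,100,100,100,100,100,100],"dp":[[-10,-4,0],[-22,-9,-5],[-22,-9,-5],[-22,-9,-5],[-22,-9,-5],[-22,-9,-5],[-22,-9,-5],[-22,-9,-5],[-22,-9,-5],[-22,-9,-5],[-22,-9,-5],[-10,-4,-5]],"roll":[-0.149,-0.149,-0.149,-0.149,-0.149,-0.149,-0.149,-0.149,-0.149,-0.149,-0.149,-0.149]}'; python3 -m handwheel '{"grip":[100,100,100,100],"dp":[[0,0,-2],[0,0,-2],[0,0,0],[0,0,0]],"roll":[-0.149,-0.149,-0.05,0]}'; python3 st.py 389 256 130 102;python3 tz.py
```

```text
time: 33.25
position: [404.9, 254.4, 159.0]
tcp_rot: [0.488, 0.872, -0.031, -0.022]
ft_force: [0.6, 0.6, -1.3]
width: 84.9
time: 33.65
position: [402.9, 250.4, 154.5]
tcp_rot: [0.635, 0.771, -0.027, -0.027]
ft_force: [0.6, 0.5, -0.1]
width: 85.6
t 33.65 pos [402.9 250.4 154.5] yaw 101.1 tilt 4.39 F [ 0.6  0.5 -0.1] w 85.6 j6 0.11
go [-13.9   5.6 -24.5] roll 0.016
tz deg [-4.37 -0.45] [402.9 250.4 154.5] [ 0.31 -0.02  2.03  0.02  1.21  0.11]
```

```bash
python3 -m handwheel '{"grip":[100,100,100],"dp":[[-7,3,-10],[-7,3,-10],[0,0,0]],"roll":[0.016,0,0]}'; python3 st.py 389 256 40 102
python3 - <<'E'
from h import *
from rig import bot
c=bot.capture("wrist"); cv2.imwrite("pics/w14.png",c["pixels"])
for k,m in blobs(c,"yellow",vmin=40): print(cv2.boundingRect(k),rect(ray(c,k,58)).round(1))
E
```

```text
time: 33.95
position: [387.7, 255.9, 132.9]
tcp_rot: [0.628, 0.777, -0.027, -0.027]
ft_force: [-0.1, 0.6, -0.3]
width: 85.4
t 33.95 pos [387.7 255.9 132.9] yaw 102.1 tilt 4.38 F [-0.1  0.6 -0.3] w 85.4 j6 0.11
go [  1.3   0.1 -92.9] roll -0.002
```

View pics/w14.png

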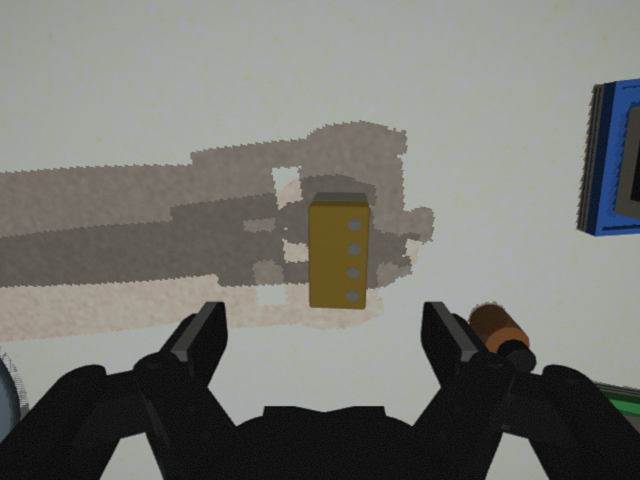

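The yellow cartridge (338,255) is between the jaws and the bottle is clear. I descend and grip.

```bash
python3 -m handwheel '{"grip":[100,100,100,100,100,100,100],"dp":[[0,0,-12],[0,0,-20],[-1,0,-20],[-1,0,-18],[-1,0,-10],[-1,0,-5],[0,0,0]],"roll":[0,0,0,0,0,0,0]}'; python3 st.py 389 257 40 102
```

```text
time: 34.7
position: [384.6, 256.4, 43.5]
tcp_rot: [0.627, 0.778, -0.026, -0.026]
ft_force: [-0.3, 0.9, -0.4]
width: 85.5
t 34.70 pos [384.6 256.4  43.5] yaw 102.2 tilt 4.18 F [-0.3  0.9 -0.4] w 85.5 j6 0.11
go [ 4.4  0.6 -3.5] roll -0.004
```

```bash
python3 -m handwheel '{"grip":[100,100,100],"dp":[[3,1,-2],[2,0,-1.5],[0,0,0]],"roll":[0,0,0]}'; python3 st.py 389 257 40 102
python3 -m handwheel '{"grip":[0,0,0,0,0,0,0],"dp":[[0,0,0],[0,0,0],[0,0,0],[0,0,0],[0,0,0],[0,0,0],[0,0,0]],"roll":[0,0,0,0,0,0,0]}';python3 st.py; python3 tz.py
```

```text
time: 35.0
position: [391.7, 258.1, 41.4]
tcp_rot: [0.627, 0.778, -0.024, -0.025]
ft_force: [0.2, -0.5, 0.3]
width: 85.2
t 35.00 pos [391.7 258.1  41.4] yaw 102.2 tilt 3.97 F [ 0.2 -0.5  0.3] w 85.2 j6 0.11
go [-2.7 -1.1 -1.4] roll -0.004
time: 35.7
position: [392.9, 258.5, 42.8]
tcp_rot: [0.627, 0.778, -0.023, -0.024]
ft_force: [0.4, -0.2, -0.6]
width: 37.1
t 35.70 pos [392.9 258.5  42.8] yaw 102.2 tilt 3.78 F [ 0.4 -0.2 -0.6] w 37.1 j6 0.11
tz deg [-3.76 -0.36] [392.9 258.5  42.8] [0.33 0.17 2.08 0.02 0.96 0.11]
```

```bash
python3 -m handwheel '{"grip":[0,0,0,0,0,0,0,0,0],"dp":[[0,0,6],[0,0,15],[0,0,20],[0,0,20],[0,0,20],[0,0,20],[0,0,20],[0,0,15],[0,0,5]],"roll":[0,0,0,0,0,0,0,0,0]}'; python3 st.py; python3 tz.py
python3 - <<'E'
from h import *
from rig import bot
c=bot.capture("wrist"); cv2.imwrite("pics/w15.png",c["pixels"])
E
```

```text
time: 36.6
position: [388.6, 257.1, 188.6]
tcp_rot: [0.627, 0.778, -0.026, -0.026]
ft_force: [0.2, 0.2, -1.7]
width: 36.9
t 36.60 pos [388.6 257.1 188.6] yaw 102.2 tilt 4.21 F [ 0.2  0.2 -1.7] w 36.9 j6 0.11
tz deg [-4.18 -0.5 ] [388.6 257.1 188.6] [ 0.33 -0.09  2.03  0.02  1.27  0.11]
```

View pics/w15.png

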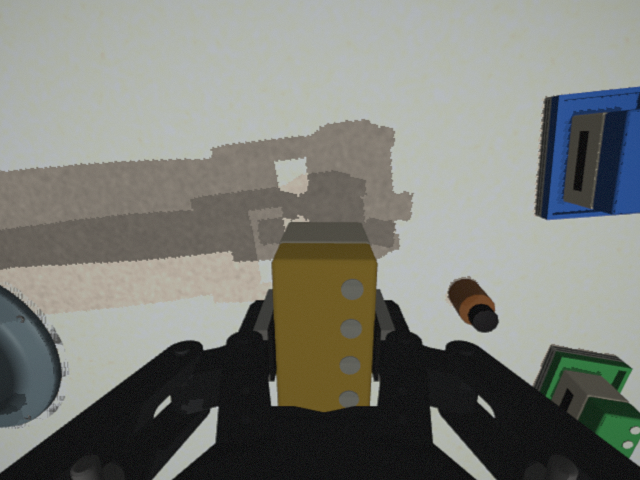

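```bash
python3 -m handwheel '{"grip":[0,0,0,0,0,0,0,0,0,0,0,0],"dp":[[5,-5,1],[5,-5,1],[5,-5,1],[5,-5,1],[5,-5,1],[5,-5,1],[5,-5,1],[5,-5,1],[5,-5,1],[5,-5,1],[5,-5,1],[5,-5,1]],"roll":[-0.1,-0.149,-0.149,-0.149,-0.149,-0.149,-0.149,-0.149,-0.149,-0.149,-0.149,-0.149]}'; python3 tz.py
python3 -m handwheel '{"grip":[0,0,0,0,0,0],"dp":[[5,-5,1],[5,-5,1],[5,-5,1],[5,-5,1],[5,-5,1],[5,-5,1]],"roll":[-0.149,-0.149,-0.149,-0.149,-0.1,0]}'; python3 st.py; python3 tz.py
```

```text
time: 37.85
position: [442.5, 193.2, 188.0]
tcp_rot: [0.999, 0.014, -0.006, -0.042]
ft_force: [-0.1, 0.5, -1.4]
width: 37.4
tz deg [-0.79  4.78] [442.5 193.2 188. ] [ 0.13 -0.1   2.04  0.09  1.21  1.64]
time: 38.45
position: [468.8, 161.1, 186.5]
tcp_rot: [0.942, -0.332, 0.002, -0.04]
ft_force: [-0.1, -0.6, -1.8]
width: 37.3
t 38.45 pos [468.8 161.1 186.5] yaw -38.8 tilt 4.57 F [-0.1 -0.6 -1.8] w 37.3 j6 2.29
tz deg [1.71 4.24] [468.8 161.1 186.5] [ 0.07 -0.08  2.03  0.08  1.16  2.29]
```

```bash
python3 -m handwheel '{"grip":[0,0,0,0,0,0,0,0,0,0,0,0],"dp":[[6,-15,1],[7,-25,2],[7,-25,2],[7,-25,2],[7,-25,2],[7,-25,2],[7,-25,2],[7,-25,2],[7,-25,2],[7,-25,2],[7,-25,2],[7,-25,2]],"roll":[0,-0.06,-0.06,-0.06,-0.06,-0.06,-0.06,-0.06,-0.06,-0.06,-0.06,-0.06]}'; python3 st.py; python3 tz.py
```

```text
time: 39.65
position: [548.9, -139.3, 200.2]
tcp_rot: [0.786, -0.617, 0.005, -0.037]
ft_force: [0.1, -0.2, -0.6]
width: 37.3
t 39.65 pos [ 548.9 -139.3  200.2] yaw -76.2 tilt 4.24 F [ 0.1 -0.2 -0.6] w 37.3 j6 2.40
tz deg [3.08 2.91] [ 548.9 -139.3  200.2] [-0.48  0.08  1.84  0.07  1.2   2.4 ]
```

```bash
python3 -m handwheel '{"grip":[0,0,0,0,0,0,0,0,0,0,0],"dp":[[5,-25,1],[5,-25,1],[5,-25,1],[5,-25,1],[5,-25,1],[5,-25,1],[5,-25,1],[5,-20,1],[0,-5,1],[0,0,1],[0,0,1]],"roll":[-0.06,-0.06,-0.06,-0.06,-0.06,-0.06,-0.06,0,0,0,0]}'; python3 st.py; python3 tz.py
python3 -m handwheel '{"grip":[0,0,0,0,0,0,0,0,0,0],"dp":[[0,0,0],[0,0,0],[0,0,0],[0,0,0],[0,0,0],[0,0,0],[0,0,0],[0,0,0],[0,0,0],[0,0,0]],"roll":[0,0,0,0,0,0,0,0,0,0]}'; python3 st.py; python3 tz.py
```

```text
time: 40.75
position: [585.8, -349.4, 200.0]
tcp_rot: [-0.641, 0.767, -0.004, 0.034]
ft_force: [-0.3, 0.8, -1.0]
width: 37.3
t 40.75 pos [ 585.8 -349.4  200. ] yaw -100.2 tilt 3.89 F [-0.3  0.8 -1. ] w 37.3 j6 2.57
tz deg [3.26 2.11] [ 585.8 -349.4  200. ] [-0.73  0.35  1.53  0.07  1.25  2.57]
time: 41.75
position: [585.9, -345.9, 200.2]
tcp_rot: [-0.643, 0.765, -0.004, 0.034]
ft_force: [-0.4, 0.7, -1.7]
width: 37.4
t 41.75 pos [ 585.9 -345.9  200.2] yaw -99.9 tilt 3.90 F [-0.4  0.7 -1.7] w 37.4 j6 2.57
tz deg [3.23 2.18] [ 585.9 -345.9  200.2] [-0.72  0.34  1.53  0.07  1.25  2.57]
```

Tilt drift is negligible in this pose. A ~4° tilt worked for blue, so I turn back to the dock's yaw and place with it.

```bash
python3 -m handwheel '{"grip":[0,0,0,0,0,0,0,0,0,0,0,0],"dp":[[0,-3,-2],[0,-3,-2],[0,-3,-2],[0,-3,-2],[0,-3,-2],[0,-3,-2],[0,-3,-2],[0,-3,-2],[0,-3,-2],[0,-3,-2],[0,-3,-2],[0,-3,-2]],"roll":[0.12,0.149,0.149,0.149,0.149,0.149,0.149,0.149,0.149,0.149,0.149,0.149]}'; python3 -m handwheel '{"grip":[0,0,0,0,0,0,0,0],"dp":[[0,0,-2],[0,0,-2],[0,0,-2],[0,0,-2],[0,0,-2],[0,0,-2],[0,0,-2],[0,0,0]],"roll":[0.149,0.149,0.149,0.149,0.149,0.149,0.08,0]}';python3 st.py 591 -388 110 60.6; python3 tz.py
```

```text
time: 42.95
position: [586.0, -383.9, 175.4]
tcp_rot: [0.999, 0.016, -0.024, -0.025]
ft_force: [-0.2, -0.9, -0.7]
width: 36.8
time: 43.75
position: [586.1, -384.6, 159.8]
tcp_rot: [0.873, 0.486, -0.032, -0.011]
ft_force: [-0.2, -0.5, -0.4]
width: 37.1
t 43.75 pos [ 586.1 -384.6  159.8] yaw 58.3 tilt 3.93 F [-0.2 -0.5 -0.4] w 37.1 j6 -0.15
go [  4.9  -3.4 -49.8] roll 0.041
tz deg [-3.86 -0.69] [ 586.1 -384.6  159.8] [-0.72  0.47  1.44 -0.06  1.27 -0.15]
```

```bash
python3 -m handwheel '{"grip":[0,0,0,0,0,0],"dp":[[2,-2,-10],[2,-1,-18],[1,-1,-18],[0,0,-14],[0,0,-8],[0,0,0]],"roll":[0.02,0.02,0,0,0,0]}';python3 st.py 591 -388 65 60.6; python3 tz.py
python3 - <<'E'
from h import *
from rig import bot
c=bot.capture("wrist"); cv2.imwrite("pics/w16.png",c["pixels"])
E
```

```text
time: 44.35
position: [590.3, -388.1, 83.2]
tcp_rot: [0.864, 0.503, -0.033, -0.012]
ft_force: [0.4, -0.5, -1.3]
width: 37.5
t 44.35 pos [ 590.3 -388.1   83.2] yaw 60.5 tilt 4.05 F [ 0.4 -0.5 -1.3] w 37.5 j6 -0.18
go [  0.7   0.1 -18.2] roll 0.002
tz deg [-3.99 -0.68] [ 590.3 -388.1   83.2] [-0.72  0.57  1.45 -0.06  1.17 -0.18]
```

View pics/w16.png

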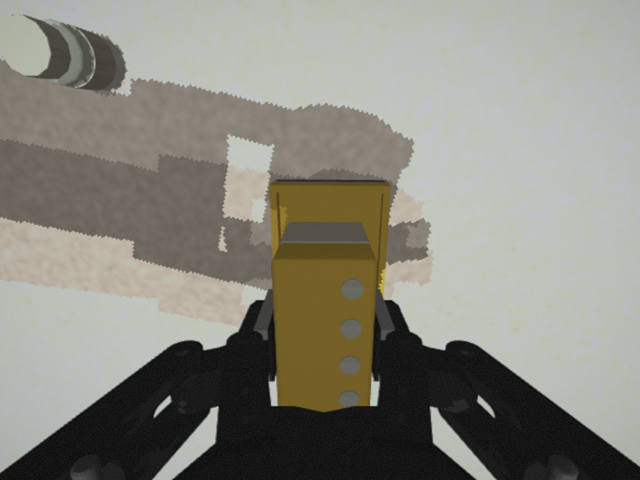

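The yellow cartridge lines up with its dock (330,185–300). I lower it.

```bash
python3 -m handwheel '{"grip":[0,0,0,0,0],"dp":[[0.5,0,-8],[0,0,-8],[0,0,-5],[0,0,-1],[0,0,0]],"roll":[0,0,0,0,0]}'; python3 st.py 591 -388 56 60.6
```

```text
time: 44.9
position: [592.1, -389.2, 62.2]
tcp_rot: [0.864, 0.503, -0.032, -0.01]
ft_force: [-1.1, -0.6, -2.4]
width: 37.0
t 44.90 pos [ 592.1 -389.2   62.2] yaw 60.5 tilt 3.88 F [-1.1 -0.6 -2.4] w 37.0 j6 -0.18
go [-1.1  1.2 -6.2] roll 0.003
```

```bash
python3 -m handwheel '{"grip":[0,0,0,0],"dp":[[-1,1,-3],[0,0,-1.5],[0,0,-1],[0,0,-1]],"roll":[0,0,0,0]}'; python3 st.py;python3 -m handwheel '{"grip":[0,0],"dp":[[0,0,-1],[0,0,-1]],"roll":[0,0]}'; python3 st.py
```

```text
time: 45.3
position: [591.6, -388.6, 56.5]
tcp_rot: [0.864, 0.503, -0.032, -0.009]
ft_force: [0.2, 0.1, -1.2]
width: 36.9
t 45.30 pos [ 591.6 -388.6   56.5] yaw 60.5 tilt 3.82 F [ 0.2  0.1 -1.2] w 36.9 j6 -0.18
time: 45.5
position: [591.7, -388.8, 55.9]
tcp_rot: [0.864, 0.503, -0.032, -0.009]
ft_force: [-3.9, 1.5, 7.1]
width: 37.3
t 45.50 pos [ 591.7 -388.8   55.9] yaw 60.5 tilt 3.85 F [-3.9  1.5  7.1] w 37.3 j6 -0.18
```

Contact at about 7 N. I release gradually, retreat, then step aside for a full check.

```bash
python3 -m handwheel '{"grip":[46,48,52,60,70,80,80,80,80,80,80],"dp":[[0,0,-0.5],[0,0,0],[0,0,0],[0,0,1],[0,0,1],[0,0,1],[0,0,6],[0,0,15],[0,0,25],[0,0,30],[0,0,30]],"roll":[0,0,0,0,0,0,0,0,0,0,0]}'; python3 -m handwheel '{"grip":[80,80,80,80,80,80,80,80,80,80],"dp":[[-15,-5,10],[-30,-15,10],[-40,-20,5],[-40,-20,0],[-40,-20,0],[-40,-20,0],[-40,-20,0],[-30,-15,0],[-15,-10,0],[0,0,0]],"roll":[0,0,0,0,0,0,0,0,0,0]}'; python3 st.py
python3 - <<'E'
from h import *
from rig import bot
np.set_printoptions(suppress=True,precision=1)
for n in("top","scene"):
    c=bot.capture(n); cv2.imwrite(f"pics/{n}_end.png",c["pixels"])
    if n=="scene":
        p=c["pixels"]; T=[cv2.resize(p[y:y+90,x:x+120],(400,300)) for x,y in((50,240),(190,250),(330,250),(445,205))]
        cv2.imwrite("pics/scene_z.png",np.vstack([np.hstack(T[:2]),np.hstack(T[2:])]))
    else:
        p=c["pixels"]; T=[cv2.resize(p[y:y+60,x:x+80],(400,300)) for x,y in((447,180),(325,153),(205,140),(95,178))]
        cv2.imwrite("pics/top_z.png",np.vstack([np.hstack(T[:2]),np.hstack(T[2:])]))
E
```

```text
time: 46.6
position: [589.7, -387.1, 165.9]
tcp_rot: [0.864, 0.503, -0.033, -0.012]
ft_force: [1.1, -1.0, -0.0]
width: 68.4
time: 47.6
position: [293.3, -540.1, 218.2]
tcp_rot: [0.863, 0.504, -0.032, 0.005]
ft_force: [0.7, 0.3, 0.9]
width: 68.6
t 47.60 pos [ 293.3 -540.1  218.2] yaw 60.6 tilt 3.67 F [0.7 0.3 0.9] w 68.6 j6 -0.70
```

View pics/top_z.png

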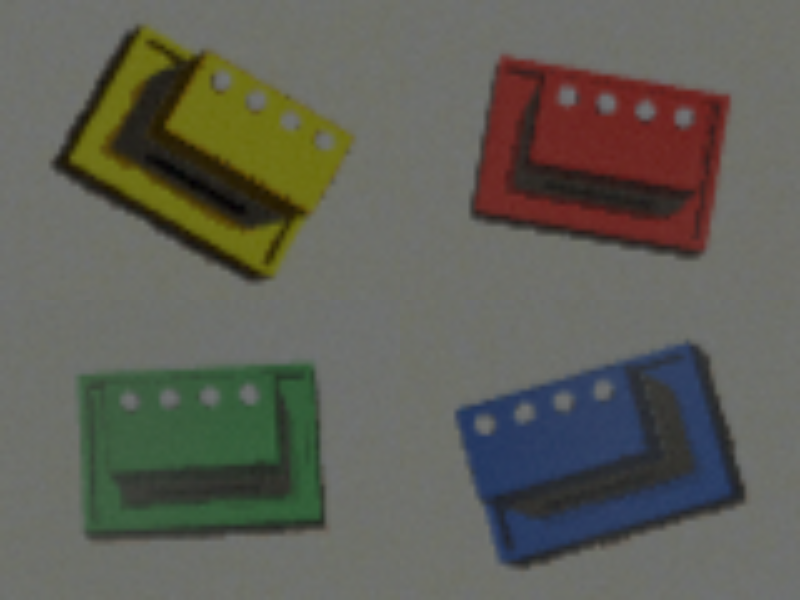

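View pics/scene_z.png

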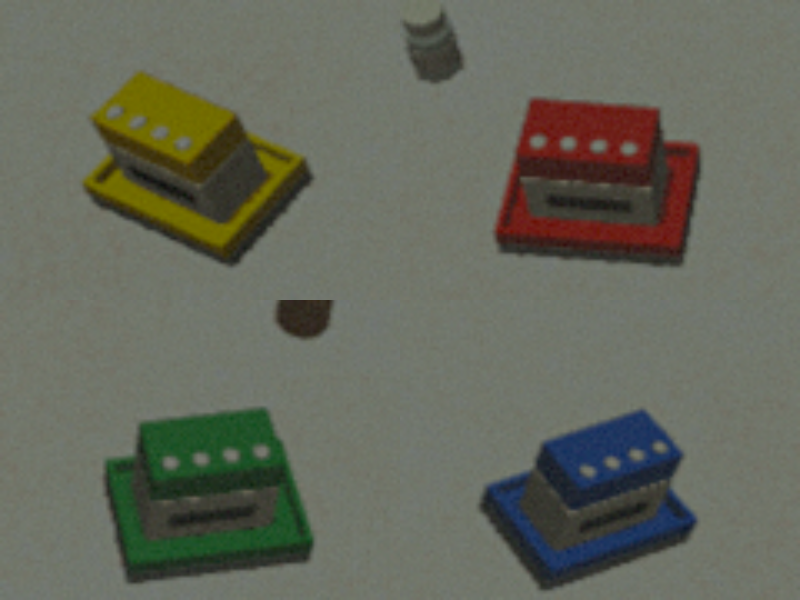

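View pics/top_end.png

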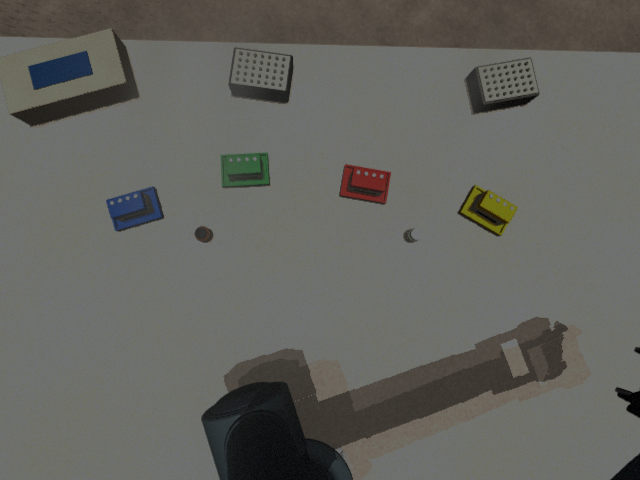

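Zoomed top and scene views show all four cartridges upright inside their own rims. The bottle (204,234) and vial (411,236) are unmoved. One numeric check by triangulating the foil discs.

Run:
```python
from h import *
from rig import bot
np.set_printoptions(suppress=True,precision=1)
A=bot.capture("top");B=bot.capture("scene")
D={"yellow":(588,-389,60.6),"red":(641,-126,80.9),"green":(667,130.5,94),"blue":(580,360,107.6)}
def discs(c,x,y):
    P=c["mtx"]@c["extrinsics"][:3]; q=P@[x,y,70,1]; u,v=(q[:2]/q[2]).round().astype(int)
    s=30; p=c["pixels"][v-s:v+s,u-s:u+s]
    h=cv2.cvtColor(cv2.resize(p,None,fx=6,fy=6,interpolation=cv2.INTER_CUBIC),cv2.COLOR_BGR2HSV)
    sat=(h[...,1]<110)&(h[...,2]>100); m=sat.astype(np.uint8)*255
    n,l,st,ce=cv2.connectedComponentsWithStats(m)
    r=[(ce[i]+.5)/6-.5+[u-s,v-s] for i in range(1,n) if 60<st[i,4]<700 and max(st[i,2],st[i,3])<40]
    return np.array(r)
for k,(x,y,a) in D.items():
    p,q=discs(A,x,y),discs(B,x,y)
    print(k,len(p),len(q))
    if len(p)==4==len(q):
        p=p[np.argsort(ray(A,p,70)[:,1])];q=q[np.argsort(ray(B,q,70)[:,1])]
        X=cv2.triangulatePoints(A["mtx"]@A["extrinsics"][:3],B["mtx"]@B["extrinsics"][:3],p.T,q.T);X=(X[:3]/X[3]).T
        d=X.mean(0)[:2]-[x,y];r=np.radians(a)
        print(" z",X[:,2]," along L %.1f across %.1f"%(d@[np.cos(r),np.sin(r)],d@[np.sin(r),-np.cos(r)]))
```

```text
yellow 4 4
 z [70.6 70.7 71.2 71.5]  along L -1.7 across 11.0
red 4 4
 z [71.4 71.7 71.5 70.7]  along L -0.6 across 8.4
green 4 4
 z [70.9 70.9 71.2 71.3]  along L -1.9 across 7.4
blue 4 4
 z [71.3 71.8 71.  70.2]  along L 0.1 across 10.0
```

```bash
python3 -c "
from rig import bot
print(bot.finish_job())"
```

```text
the job is handed in; nothing more can be done
None
```

All four cartridges (green, red, blue, yellow, in that order) are standing in the docks of their own colour and released. I handed the job in at about 48 s of the 109 s allowed.

- **Final checks:** The top and scene pictures show each cartridge inside its rim. The foil discs triangulate to 70–72 mm on every cartridge, which is what a cartridge flat on the 12 mm floor should give. The disc rows sit within about 2 mm of their docks' centres along the length and agree to about 4 mm across it. The vial and amber bottle stand where they were in the first picture. The arm is clear of everything.
- **Force at set-down:** The cartridges touched down with readings of about 6–8 N.
- **Tool tilt:** The tool tilted a little while carrying, and I could not command it back. My attempt to cancel it by turning the wrist did not work. Green and red were set down at about 2°, yellow at about 4° and blue at about 5°. All of them settled flat once released.
- **Joint 6:** During the attempt with the gripper empty, joint 6 read -2.74, right at its limit. I turned it back at once and did not see it go past.

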